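Clear the plate, scrape its offcuts into the catch tray, set the pot back

TASK

Clean the steel sweeping plate: first lift the copper pot by its hoop handle off its steel block and stand it on the white tile, and put the block on the tile beside it. Then take the scraper block from its cork mat and wipe all the brass offcuts off the open edge of the plate into the catch tray; they are sharp, so push them with the scraper and never touch them with the fingers. At the end stand the scraper on its mat again, foot down, lay the block back in the scribed square on the plate and stand the pot upright on it, without tipping the pot on the way or moving the other things.

Things in the scene. Friction and masses are not known exactly. Their poses are not given: they have to be found in the camera images.
- sweep_board: Fixed sweeping board: flat steel plate in a wooden frame, with a dark catch tray along its far edge. Origin on the table under the middle of the scribed square; +x points to the tray, z up. Plate face at z = 45 mm, x from -125 to +90, y from -90 to +90 mm. Wooden lips (8 mm thick, 12 mm above the plate) close it at x = -125 and y = +-90 mm; the edge at x = +90 mm is open and level.
- tray_centre (a point): Middle of the catch tray's floor, 5 mm above the table; axes as the board's. Inside, the tray is 84 mm (x, starting right at the plate's open edge) by 180 mm (y); side walls as high as the plate (45 mm over the table), far wall 6 mm thick and 55 mm high.
- plate_centre (a point): Centre of the 80 mm square scribed on the plate's upper face; axes as the board's. Here the steel block belongs.
- block_mid (a point): Steel bench block, loose, 64 x 64 x 16 mm, about 0.5 kg, the stand under the pot; this point is its centre (8 mm above its underside), x and y square to its sides, z up. At the start it lies in the scribed square on the plate.
- pot_grip (a point): Middle of the pot's handle. Open copper pot, 88 mm across, 60 mm high, 0.17 to 0.35 kg, with a stiff hoop handle over its mouth (104 mm over all): a round wooden grip 13 mm thick, 52 mm long along the pot's x axis, its middle 105 mm above the pot's underside and 38 mm of free space under it. z up. The hoop does not swing.
- pot_foot (a point): Centre of the pot's flat underside (76 mm across); axes as at the handle, z up.
- tile_top (a point): Middle of the upper face of a fixed white glazed tile, 120 mm (x) by 200 mm (y), on the table behind the turntable; room for the pot and the block side by side along y. Near it: the turntable's plate (top at 96 mm) in front, and a third-hand stand up to 231 mm high about world x 0.44 to 0.57, y -0.10 to -0.17 m.
- scraper_grip (a point): Middle of the scraper's grip. Loose wooden scraper block with a steel sole, about 0.2 kg: a foot 30 mm (x) by 110 mm (y), 22 mm high, whose long faces do the wiping, and on it a ridge 18 mm (x) by 66 mm (y) up to 58 mm, to be held. This point is 40 mm above the underside; z up.
- scraper_foot (a point): Centre of the scraper's underside; axes as at the grip.
- mat_top (a point): Middle of the upper face of the scraper's fixed cork mat, 130 mm (x) by 180 mm (y), 4 mm thick, on the right of the table. A third-hand stand 231 mm high stands between it and the board, so carry the scraper above that.
- chip1: Loose flat brass offcut, about 38 x 18 x 5 mm, 25 g; origin at the middle of its underside. May be absent (three to six are there); at the start each lies on the plate beside the block.
- chip2: Loose flat brass offcut, about 38 x 18 x 5 mm, 25 g; origin at the middle of its underside. May be absent (three to six are there); at the start each lies on the plate beside the block.
- chip3: Loose flat brass offcut, about 38 x 18 x 5 mm, 25 g; origin at the middle of its underside. May be absent (three to six are there); at the start each lies on the plate beside the block.
- chip4: Loose flat brass offcut, about 38 x 18 x 5 mm, 25 g; origin at the middle of its underside. May be absent (three to six are there); at the start each lies on the plate beside the block.
- chip5: Loose flat brass offcut, about 38 x 18 x 5 mm, 25 g; origin at the middle of its underside. May be absent (three to six are there); at the start each lies on the plate beside the block.
- chip6: Loose flat brass offcut, about 38 x 18 x 5 mm, 25 g; origin at the middle of its underside. May be absent (three to six are there); at the start each lies on the plate beside the block.
- red_pliers: Bystander: red-handled pliers, 49 x 144 x 12 mm; origin under its centre.
- findings_tin: Bystander: flat white tin, 60 x 90 x 25 mm; origin under its centre.
- wax_pot: Bystander: pale screw-lid pot, 59 x 59 x 40 mm; origin under its centre.

How it is judged:
On the way, in this order (a step that is already met when the one before it is completed fails the run):
1. the pot stands upright on the white tile and the block lies on the tile (x of pot_foot in the frame of tile_top between -0.06 and 0.06 m and y of pot_foot in the frame of tile_top between -0.1 and 0.1 m and z of pot_foot in the frame of tile_top between -0.004 and 0.005 m and angle between pot_foot's own z axis and vertical below 0.1 rad and x of block_mid in the frame of tile_top between -0.06 and 0.06 m and y of block_mid in the frame of tile_top between -0.1 and 0.1 m and z of block_mid in the frame of tile_top between 0.004 and 0.014 m), for 0.2 s.
2. the scraper is held down on the plate (contact force between the fingers and scraper above 1 N and x of scraper_foot in the frame of plate_centre between -0.125 and 0.09 m and y of scraper_foot in the frame of plate_centre between -0.09 and 0.09 m and z of scraper_foot in the frame of plate_centre between -0.005 and 0.006 m), for 0.1 s.
3. all the offcuts lie in the catch tray (x of chip1 in the frame of sweep_board between 0.085 and 0.18 m and y of chip1 in the frame of sweep_board between -0.095 and 0.095 m and z of chip1 in the frame of sweep_board between 0 and 0.042 m and x of chip2 in the frame of sweep_board between 0.085 and 0.18 m and y of chip2 in the frame of sweep_board between -0.095 and 0.095 m and z of chip2 in the frame of sweep_board between 0 and 0.042 m and x of chip3 in the frame of sweep_board between 0.085 and 0.18 m and y of chip3 in the frame of sweep_board between -0.095 and 0.095 m and z of chip3 in the frame of sweep_board between 0 and 0.042 m and x of chip4 in the frame of sweep_board between 0.085 and 0.18 m and y of chip4 in the frame of sweep_board between -0.095 and 0.095 m and z of chip4 in the frame of sweep_board between 0 and 0.042 m and x of chip5 in the frame of sweep_board between 0.085 and 0.18 m and y of chip5 in the frame of sweep_board between -0.095 and 0.095 m and z of chip5 in the frame of sweep_board between 0 and 0.042 m and x of chip6 in the frame of sweep_board between 0.085 and 0.18 m and y of chip6 in the frame of sweep_board between -0.095 and 0.095 m and z of chip6 in the frame of sweep_board between 0 and 0.042 m), for 0.2 s.
At the end, for the whole second after the job is handed in: All offcuts lie in the catch tray, below the plate's level; the block lies within 30 mm of the scribed square's centre; the pot stands upright (0.1 rad) on it, within 20 mm of the block's centre; the scraper stands foot down, its middle over its mat; all at rest (all of step 3 and horizontal distance between block_mid and plate_centre below 0.03 m and z of block_mid in the frame of plate_centre between 0.004 and 0.013 m and horizontal distance between pot_foot and block_mid below 0.02 m and angle between each of pot_foot, scraper_foot's own z axis and vertical below 0.1 rad and z of pot_foot in the frame of block_mid between 0.004 and 0.013 m and x of scraper_foot in the frame of mat_top between -0.065 and 0.065 m and y of scraper_foot in the frame of mat_top between -0.09 and 0.09 m and z of scraper_foot in the frame of mat_top between -0.004 and 0.005 m and linear speed of each of pot, stand_block, scraper below 0.02 m/s); the robot touches nothing.
It fails at once if an offcut is touched with the fingers (contact force between the fingers and chip1 above 1 N or contact force between the fingers and chip2 above 1 N or contact force between the fingers and chip3 above 1 N or contact force between the fingers and chip4 above 1 N or contact force between the fingers and chip5 above 1 N or contact force between the fingers and chip6 above 1 N).
It fails at once if the pot is tipped (more than 0.7 rad) (angle between pot_foot's own z axis and vertical above 0.7 rad).
It fails at once if a bystander is moved more than 40 mm (distance of any of red_pliers, findings_tin, wax_pot from where it was at the start of the episode above 0.04 m).
Of chip1, chip2, chip3, chip4, chip5, chip6 only 3 to 6 are there at a start; the rules pass over those that are not, and their reading is None.
At some moment in a run one of scraper, chip1, chip2, chip3, chip4, chip5, chip6 may be knocked a few centimetres aside while the robot is not near it.
It also fails if it takes over 192 s, if anything falls off the work surface, if the arm or the gripper's body presses on something with over 40 N, if the wrist force passes 120 N, or if a joint passes its speed limit or range.

ROBOT

A 6-joint arm with a two-finger parallel gripper is mounted at the origin on a cart in front of the work surface, level with it; the furniture and walls round the work are solid. World frame = base frame: x ahead of the robot, y to its left, z up, the work surface at z = 0. Lengths are in m, angles in rad, forces in N, time in s.
With the tool pointing down it reaches from about 0.375 to 0.9 m from the base axis. Payload 3.1 kg.
Tool frame: the origin (TCP) lies between the finger pads; the fingertips stand 8 mm ahead of it and the grasp point (between the pads) lies 11 mm behind it; z points along the fingers, y is the line along which they close (so a half turn about z gives the same grasp; the last joint's range is limited). The gripper opens to 85 mm and grips with 20 to 120 N. Pads are 22 mm wide; open, the fingers measure 114 mm over their backs; the gripper's body (76 mm by 85 mm) begins 54 mm behind the grasp point. The pads swing forward as they close: fully open they stand 13 mm farther back than shut.
Start: joints at [1.137, 0.527, 1.433, -0, 1.181, -0.178], TCP at [0.157, 0.605, 0.239] pointing down, gripper open.
Joint ranges: [-3.08, 3.08], [-0.75, 2.2], [0.22, 2.44], [-1.43, 4.57], [0, 2.65], [-2.85, 2.85]. Speed limits (rad/s): [2.79, 2.79, 3.14, 3.14, 3.14, 3.14].

INTERFACE

Orientations are given as a unit quaternion [x, y, z, w].
In Python, from station import readout, cams, sign_off gives the robot as it stands.
- The arm moves only by the tool send_rows, never from a script. Its argument "commands" is text: rows parted by semicolons, each of 5 numbers parted by spaces: the finger opening in mm, from 0 to 85.4, then the shift along the tool's x, y, z each as a share of 0.02 m, from -1 to 1, then the turn about the tool's z as a share of 4 degrees, from -1 to 1. In form: grip dx dy dz spin; .... A call has 1 to 20 rows; each row shifts and turns the commanded pose from where the row before left it, along the tool's axes as they then stand; what a row does not reach is not made up. A row lasts 1/12 s, in which the tool goes at most 41.7 mm and 7.16 degrees, less where a joint would pass 70% of its speed; a pose out of reach is approached as far as the arm can. A call with a number of a shift or a turn outside -1 to 1 is refused whole. A call with a gripper value outside its range is refused whole. The fingers move at their own pace and stop on an object; "grip_force" is the grip in N (left out, the last holds). Time passes only in rows, so rows that do not move let the fingers close. It gives the time, the measured TCP pose, the force, the opening and the grip force at its end, in the units of the state.
- readout.sense(): the state, without advancing time (a new reading comes with each control period).
- cams.snapshot(name): name is "scene" or "top" or "wrist"; returns a dict with "pixels" (480x640x3 uint8, red, green, blue), "intrinsics" (3x3 intrinsics, pixels), "dist" ([k1, k2, p1, p2, k3] as OpenCV has them; the pictures are not rectified), "eye" and "rotation" of the camera in the world. Camera axes: x right, y down, z forward; pixel columns grow to the right and rows downward; lengths in m; the calibration is good to about 2 mm. A picture is of the moment at which its call begins. There is no depth.
- sign_off(): hands the job in; it is judged then, once.
The state is a dict: "t": time; "q": joint angles; "qd": joint speeds; "tau": joint torques, N m; "tcp_pos": TCP position; "tool_rot": TCP orientation; "force": force on the tool from outside, world axes, zero at the start; "ft_torque": the same for the moment, N m; "finger_gap": opening from 0.0 (shut) to 1.0 (fully open); "gripper_force": force on a finger pad.
Only numpy, scipy, OpenCV 4.12 (cv2) and the standard library are available. Lean on these libraries where they do the work, as an engineer would, in place of code of your own. Each camera call takes 0.05 s, during which the arm holds its last target. There are 200 camera calls.

## Working session

There is one attempt and no reset: what is moved stays moved. The work goes in short steps, Python scripts to look and compute and a tool call to move; the robot and the scene stay as the last step left them, time stands still between calls to the robot, and variables do not carry over. Pictures are saved under pics/ and viewed, at most 14 in all, crops included, and the job is handed in when it is done.

Besides the shell and the picture viewer there is one more tool, called after "Emit:" by a JSON object that holds its "fn" and its "kwargs", one argument or row to a line. send_rows: Moves the arm, as the interface text tells. Its arguments: {"type":"object","properties":{"commands":{"type":"string"},"grip_force":{"type":"number"}},"required":["commands"]}

```bash
ls; mkdir -p pics; python3 - <<'E'
from station import readout,cams
import cv2
s=readout.sense();print({k:(v if not hasattr(v,'round') else v) for k,v in s.items()})
for n in("scene","top"):
    d=cams.snapshot(n);cv2.imwrite(f"pics/{n}0.png",d["pixels"][...,::-1]);print(n,d["intrinsics"],d["dist"],d["eye"],d["rotation"])
E
```

```text
pics
{'t': 0.0, 'q': array([ 1.13753213e+00,  5.28505567e-01,  1.43389733e+00, -4.36995184e-06,
        1.18137768e+00, -1.78489945e-01]), 'qd': array([ 0.00014517,  0.00225884, -0.00070985, -0.00042428,  0.00249121,
        0.00036607]), 'tau': array([-7.67579222e-04, -4.42354381e+01, -1.78023434e+01, -3.81906411e-04,
        8.49553559e-03, -1.32274437e-05]), 'tcp_pos': array([0.15718833, 0.60419597, 0.23831096]), 'tool_rot': array([ 1.27041976e-01,  9.91896738e-01, -1.04379011e-03, -3.27497035e-04]), 'force': array([ 0.13657994, -0.67644366,  1.34060465]), 'ft_torque': array([ 0.04299849,  0.00873511, -0.0422039 ]), 'gripper_force': 0.0, 'finger_gap': 1.0007770137413763}
scene [[604.51195337   0.         329.26918487]
 [  0.         604.51195337 240.45539254]
 [  0.           0.           1.        ]] [-0.15222265  0.          0.          0.          0.        ] [ 0.19477271 -0.79955868  1.03161769] [ 0.90341911 -0.20620748  0.08088791 -0.36710969]
top [[449.90270945   0.         317.49509089]
 [  0.         449.90270945 236.6203754 ]
 [  0.           0.           1.        ]] [-0.07515871  0.          0.          0.          0.        ] [0.45383327 0.04514615 1.16458509] [-0.69866008  0.71202672 -0.05327972  0.0453136 ]
```

View pics/scene0.png

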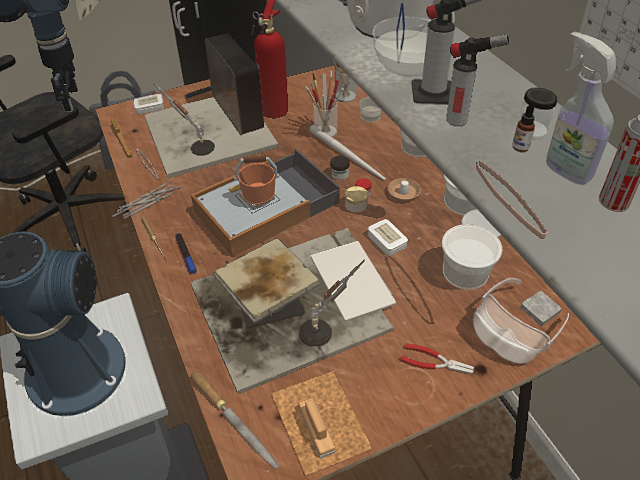

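View pics/top0.png

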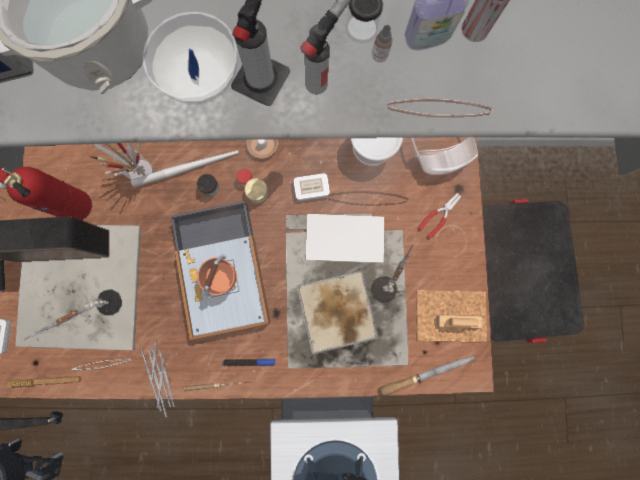

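The top view shows the board at about (220,270) with the pot and offcuts. The tile is at (345,238), the mat at (452,316), the scraper at (460,323), and the stands at (385,290) and (108,300). I'll enlarge next.

```bash
cat >h.py <<'E'
import numpy as np,cv2
from scipy.spatial.transform import Rotation as R
from station import readout,cams
def proj(d,P):
    r=R.from_quat(d["rotation"]).inv(); P=np.atleast_2d(P).astype(float)
    return cv2.projectPoints(r.apply(P-d["eye"]),np.zeros(3),np.zeros(3),d["intrinsics"],np.array(d["dist"]))[0][:,0]
def ray(d,uv):
    p=cv2.undistortPoints(np.array(uv,float).reshape(-1,1,2),d["intrinsics"],np.array(d["dist"]))[:,0]
    return R.from_quat(d["rotation"]).apply(np.c_[p,np.ones(len(p))])
def w(d,uv,z):
    v=ray(d,uv); return d["eye"]+v*((z-d["eye"][2])/v[:,2])[:,None]
def tri(d1,u1,d2,u2):
    a=ray(d1,[u1])[0];b=ray(d2,[u2])[0]
    s=np.linalg.lstsq(np.c_[a,-b],np.array(d2["eye"])-d1["eye"],rcond=None)[0]
    p=d1["eye"]+a*s[0];q=d2["eye"]+b*s[1];return (p+q)/2,np.linalg.norm(p-q)
def snap(n,f=None):
    d=cams.snapshot(n)
    if f: cv2.imwrite(f"pics/{f}.png",d["pixels"][...,::-1])
    return d
def crop(d,x,y,wd,ht,s,f):
    im=d["pixels"][y:y+ht,x:x+wd,::-1]; im=cv2.resize(im,None,fx=s,fy=s,interpolation=cv2.INTER_CUBIC)
    for k in range(0,wd,20): cv2.putText(im,str(x+k),(k*s,8),0,.3,(255,255,0),1); im[:6,k*s]=(0,0,255)
    for k in range(0,ht,20): cv2.putText(im,str(y+k),(0,k*s+4),0,.3,(255,255,0),1)
    cv2.imwrite(f"pics/{f}.png",im)
E
python3 - <<'E'
from h import *
import pickle
d=snap("top");pickle.dump(d,open("top.pkl","wb"));s=snap("scene");pickle.dump(s,open("sc.pkl","wb"))
crop(d,165,195,110,150,4,"b1")
crop(d,280,205,215,150,3,"b2")
crop(s,185,135,170,120,4,"b3")
E
```

```text
(no output)
```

View pics/b1.png

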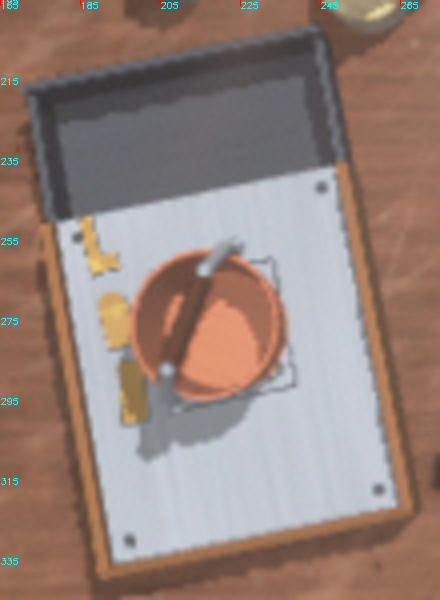

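View pics/b2.png

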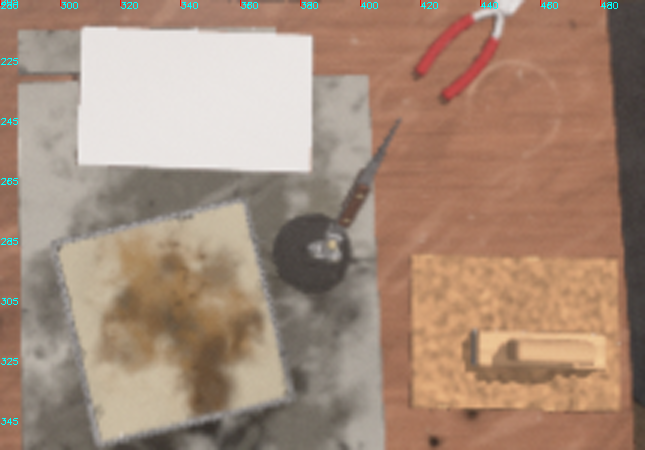

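View pics/b3.png

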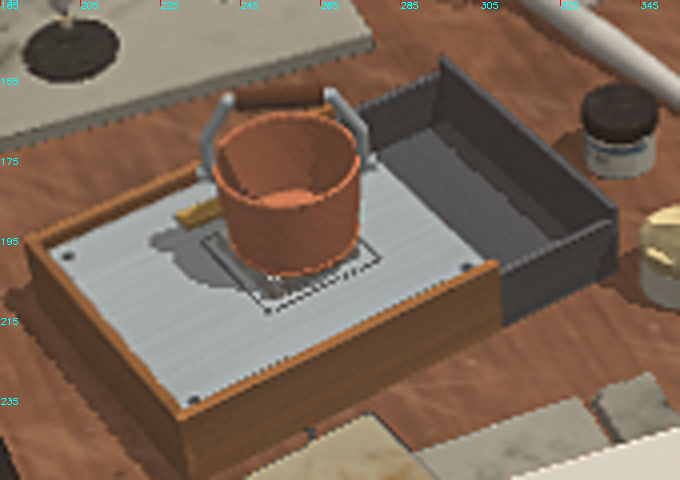

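The crops show three visible offcuts at top-image pixels (188,257), (194,275) and (198,292). The handle runs from (207,287) to (219,259). Next I'll fit the poses.

```bash
cat >fit.py <<'E'
from h import *
import pickle
from scipy.optimize import least_squares
T=pickle.load(open("top.pkl","rb"));S=pickle.load(open("sc.pkl","rb"))
def fit(name,tl,sl,x0,zfree=False):
    # lists of (u,v,X,Y,Z)
    def pts(l,p):
        c,s=np.cos(p[2]),np.sin(p[2]);l=np.array(l,float);z=p[3] if zfree else 0
        return np.c_[p[0]+c*l[:,2]-s*l[:,3],p[1]+s*l[:,2]+c*l[:,3],l[:,4]+z]
    f=lambda p:np.concatenate([(proj(d,pts(l,p))-np.array(l,float)[:,:2]).ravel() for d,l in((T,tl),(S,sl)) if l])
    r=least_squares(f,x0+([0.] if zfree else []),loss="soft_l1");print(name,r.x.round(4),"res",np.abs(r.fun).round(1).tolist());return r.x
c1=lambda x,y:(165+x/4,195+y/4)
c2=lambda x,y:(280+x/3,205+y/3)
c3=lambda x,y:(185+x/4,135+y/4)
if __name__=="__main__":
    fit("board",[(*c1(102,578),-.133,.098,.057),(*c1(412,510),-.133,-.098,.057),(*c1(338,163),.09,-.09,.045),(*c1(57,220),.09,.09,.045),(*c1(295,383),-.04,-.04,.045),(*c1(272,258),.04,-.04,.045)],
     [(*c3(27,238),-.133,.098,.057),(*c3(185,415),-.133,-.098,.057),(*c3(497,262),.09,-.098,.057),(*c3(268,313),-.04,-.04,.045),(*c3(380,260),.04,-.04,.045)],[.5,.25,.2])
    fit("tile",[(*c2(82,27),.06,.1,0),(*c2(312,36),.06,-.1,0),(*c2(308,171),-.06,-.1,0),(*c2(78,163),-.06,.1,0)],[(394,301,.06,-.1,0),(346,319,-.06,-.1,0),(311,252,-.06,.1,0)],[.55,0,0],True)
    fit("mat",[(*c2(412,254),.065,.09,.004),(*c2(618,260),.065,-.09,.004),(*c2(620,410),-.065,-.09,.004),(*c2(412,407),-.065,.09,.004)],[],[.4,-.3,0])
    fit("scraper",[(*c2(473,332),.015,.055,.022),(*c2(473,365),-.015,.055,.022),(*c2(605,340),.009,-.033,.058),(*c2(605,362),-.009,-.033,.058),(*c2(517,340),.009,.033,.058),(*c2(515,361),-.009,.033,.058)],[],[.4,-.3,0])
    a=c1(205,270);b=c1(167,368)
    e1=tri(T,a,S,c3(330,92));e2=tri(T,b,S,c3(232,98));print("handle",e1,e2)
    h=w(T,[a,b],.166);print(h,h.mean(0),np.degrees(np.arctan2(*(h[0]-h[1])[[1,0]])))
    for u in [(95,245),(115,318),(133,392)]:print("chip",w(T,[c1(*u)],.048))
    print("stand tip",w(T,[c2(400,120)],.15),w(T,[c2(400,120)],.231))
E
python3 fit.py
```

```text
board [0.5111 0.275  0.1867] res [1.0, 0.3, 0.6, 1.0, 0.6, 0.0, 0.4, 0.2, 0.1, 0.0, 0.0, 0.3, 0.5, 0.2, 0.6, 1.6, 2.0, 0.2, 1.0, 0.1, 1.0, 0.2]
tile [ 0.6092 -0.0391 -0.0608  0.0282] res [0.6, 1.0, 0.4, 0.7, 0.7, 0.8, 1.3, 0.2, 3.3, 0.2, 0.9, 0.3, 0.6, 1.0]
mat [ 0.4047 -0.3117 -0.0484] res [0.2, 0.1, 0.1, 0.4, 0.1, 0.3, 0.0, 0.1]
scraper [ 0.3911 -0.3275 -0.0377] res [1.5, 0.6, 1.6, 0.4, 3.2, 0.0, 3.1, 0.1, 0.2, 0.2, 0.5, 0.2]
handle (array([0.53915371, 0.25851573, 0.16950032]), np.float64(0.0009239108779567232)) (array([0.48585051, 0.27900304, 0.16928319]), np.float64(0.00018016840303566411))
[[0.53989747 0.25913147 0.166     ]
 [0.48586975 0.27980127 0.166     ]] [0.51288361 0.26946637 0.166     ] -20.93572890147024
chip [[0.56687731 0.35376212 0.048     ]]
chip [[0.52109413 0.34041904 0.048     ]]
chip [[0.47518978 0.32854361 0.048     ]]
stand tip [[ 0.5729111  -0.18622718  0.15      ]] [[ 0.56340445 -0.16775536  0.231     ]]
```

```bash
cat >>h.py <<'E'
def plan(x,y,z,psi):
    """psi: world yaw (deg) of tool y. Prints spin units, then shift units (20 mm) in axes after spin."""
    s=readout.sense();r=R.from_quat(s["tool_rot"]);p=s["tcp_pos"];M=r.as_matrix()
    ps=np.degrees(np.arctan2(M[1,1],M[0,1]));dp=(ps-psi+90)%180-90
    M2=M@R.from_euler("z",dp,degrees=True).as_matrix()
    print("t %.1f at"%s["t"],p.round(4),"psi %.1f"%ps,"q",s["q"].round(2),"F",np.round(s["force"],1),"| spin",round(dp/4,2),"units",((M2.T@(np.array([x,y,z])-p))/.02).round(2))
E
python3 -c "
from h import *
plan(.157,.42,.28,69);plan(.5125,.269,.24,69)"
```

```text
t 0.2 at [0.1573 0.6044 0.2387] psi 75.4 q [ 1.14  0.53  1.43  0.    1.18 -0.18] F [-0.6 -0.3  0.3] | spin 1.6 units [-3.29 -8.62 -2.05]
t 0.2 at [0.1573 0.6044 0.2387] psi 75.4 q [ 1.14  0.53  1.43  0.    1.18 -0.18] F [-0.6 -0.3  0.3] | spin 1.6 units [-22.59  -9.29  -0.06]
```

Emit:
{"fn": "send_rows", "kwargs": {
  "commands": "85 0 0 -0.5 0.8;85 0 0 -0.5 0.8;85 -0.4 -0.96 -0.15 0;85 -0.4 -0.96 -0.15 0;85 -0.4 -0.96 -0.15 0;85 -0.4 -0.96 -0.15 0;85 -0.4 -0.96 -0.15 0;85 -0.4 -0.96 -0.15 0;85 -0.4 -0.96 -0.15 0;85 -0.4 -0.96 -0.1 0;85 0 -0.96 0 0;85 0 0 0 0",
  "grip_force": 40
}}

```text
t: 1.2
tcp_pos: [0.1535, 0.4169, 0.282]
tool_rot: [0.183, 0.983, -0.002, -0.001]
force: [-0.1, -0.2, -0.1]
finger_gap: 0.994
gripper_force: 0.0
```

```bash
python3 -c "
from h import *
plan(.5125,.269,.24,69)"
```

```text
t 1.2 at [0.1535 0.4169 0.282 ] psi 68.9 q [ 0.97  0.23  1.81 -0.    1.11 -0.24] F [-0.1 -0.2 -0.1] | spin -0.01 units [-19.41  -0.46   2.08]
```

Emit:
{"fn": "send_rows", "kwargs": {
  "commands": "85 -1 -0.02 0.1 0;85 -1 -0.02 0.1 0;85 -1 -0.02 0.1 0;85 -1 -0.02 0.1 0;85 -1 -0.02 0.1 0;85 -1 -0.02 0.1 0;85 -1 -0.02 0.1 0;85 -1 -0.02 0.1 0;85 -1 -0.02 0.1 0;85 -1 -0.02 0.1 0;85 -1 -0.02 0.1 0;85 -1 -0.02 0.1 0;85 -1 -0.02 0.1 0;85 -1 -0.02 0.1 0;85 -1 -0.02 0.1 0;85 -1 -0.02 0.1 0;85 -1 -0.02 0.1 0;85 -1 -0.02 0.1 0;85 -1 -0.04 0.1 0;85 -0.4 -0.02 0.1 0"
}}

```text
t: 2.87
tcp_pos: [0.5179, 0.2732, 0.242]
tool_rot: [0.183, 0.983, 0.0, 0.001]
force: [1.5, 0.5, -0.7]
finger_gap: 0.999
gripper_force: 0.0
```

```bash
python3 - <<'E'
from h import *
d=snap("wrist","w1");print(d["eye"])
plan(.5125,.269,.155,69)
for P in[(.5125,.269,.166),(.486,.2795,.166),(.539,.259,.166)]:print(proj(d,P).round())
E
```

```text
[0.44296579 0.3027232  0.37514168]
t 2.9 at [0.5179 0.2729 0.2415] psi 68.9 q [ 0.29  0.47  1.53 -0.    1.14 -0.91] F [ 1.2  0.  -0.7] | spin -0.03 units [ 0.19 -0.28  4.32]
[[312. 249.]]
[[312. 201.]]
[[312. 294.]]
```

View pics/w1.png

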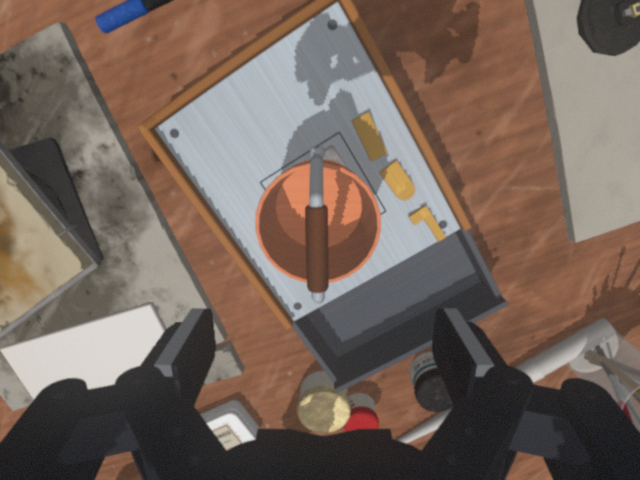

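The wrist view has the grip centred at (317,249), about 3 mm to +y of my estimate. There are three offcuts, all on the +y side. I'll grasp now.

Emit:
{"fn": "send_rows", "kwargs": {
  "commands": "85 0.1 -0.13 0.6 0;85 0.1 0 0.9 0;85 0 0 0.9 0;85 0 0 0.9 0;85 0 0 0.6 0;85 0 0 0.4 0;85 0 0 0 0;0 0 0 0 0;0 0 0 0 0;0 0 0 0 0;0 0 0 0 0;0 0 0 0 0;0 0 0 0 0;0 0 0 0 0;0 0 0 0 0;0 0 0 0 0",
  "grip_force": 60
}}

```text
t: 4.25
tcp_pos: [0.51, 0.2725, 0.1569]
tool_rot: [0.182, 0.983, -0.0, 0.0]
force: [-1.8, -2.2, 5.5]
finger_gap: 0.126
gripper_force: 58.6
```

Emit:
{"fn": "send_rows", "kwargs": {
  "commands": "0 0 0 -0.2 0;0 0 0 -0.4 0;0 0 0 -0.8 0;0 0 0 -1 0;0 0 0 -1 0;0 0 0 -1 0;0 0 0 -1 0;0 0 0 -1 0;0 0 0 -0.8 0;0 0 0 -0.5 -0.5;0 0 0 0 -1;0 0 0 0 -1;0 0 0 0 -1;0 0 0 0 -0.9;0 0 0 0 0"
}}

```text
t: 5.5
tcp_pos: [0.5095, 0.2727, 0.3102]
tool_rot: [0.029, 1.0, -0.0, -0.0]
force: [-0.7, 0.7, -2.5]
finger_gap: 0.133
gripper_force: 58.5
```

```bash
python3 -c "
from h import *
plan(.612,.016,.30,86.5)"
```

```text
t 5.5 at [0.5095 0.2727 0.3102] psi 86.7 q [ 0.3   0.39  1.47  0.    1.29 -1.21] F [-0.7  0.7 -2.5] | spin 0.04 units [ -5.9 -12.5   0.5]
```

Emit:
{"fn": "send_rows", "kwargs": {
  "commands": "0 -0.15 -0.3 0 0;0 -0.3 -0.6 0 0;0 -0.4 -0.9 0 0;0 -0.45 -0.95 0 0;0 -0.45 -0.95 0 0;0 -0.45 -0.95 0 0;0 -0.45 -0.95 0 0;0 -0.45 -0.95 0 0;0 -0.45 -0.95 0 0;0 -0.45 -0.95 0 0;0 -0.45 -0.95 0 0;0 -0.45 -0.95 0 0;0 -0.4 -0.9 0 0;0 -0.3 -0.75 0 0;0 -0.25 -0.45 0 0;0 -0.05 -0.55 0 0;0 0 0 0 0"
}}

```text
t: 6.92
tcp_pos: [0.6124, 0.0038, 0.3101]
tool_rot: [0.031, 1.0, -0.001, -0.0]
force: [0.7, 0.0, -2.5]
finger_gap: 0.129
gripper_force: 58.5
```

Emit:
{"fn": "send_rows", "kwargs": {
  "commands": "0 0 0 0.3 0;0 0 0 0.8 0;0 0 0 1 0;0 0 0 1 0;0 0 0 1 0;0 0 0 1 0;0 0 0 1 0;0 0 0 0.8 0;0 0 0 0.6 0;0 0 0 0.5 0;0 0 0 0.25 0;0 0 0 0 0;0 0 0 0 0"
}}

```text
t: 8.0
tcp_pos: [0.6124, 0.0066, 0.1455]
tool_rot: [0.029, 1.0, 0.0, 0.0]
force: [0.8, 0.3, -1.7]
finger_gap: 0.13
gripper_force: 58.5
```

```bash
python3 - <<'E'
from h import *
plan(.612,.016,.13,86.5)
d=snap("scene");crop(d,280,170,150,170,4,"s2")
s=snap("top");crop(s,280,180,130,130,4,"t2")
E
python3 -c "
import cv2,numpy as np
a=cv2.imread('pics/s2.png')[:520];b=cv2.imread('pics/t2.png');h=520
cv2.imwrite('pics/m2.png',cv2.resize(np.hstack([a,b]),(800,372)))"
```

```text
t 8.0 at [0.6124 0.0066 0.1455] psi 86.6 q [-0.17  0.63  1.55  0.    0.97 -1.68] F [ 0.8  0.3 -1.7] | spin 0.03 units [0.05 0.47 0.78]
```

View pics/m2.png

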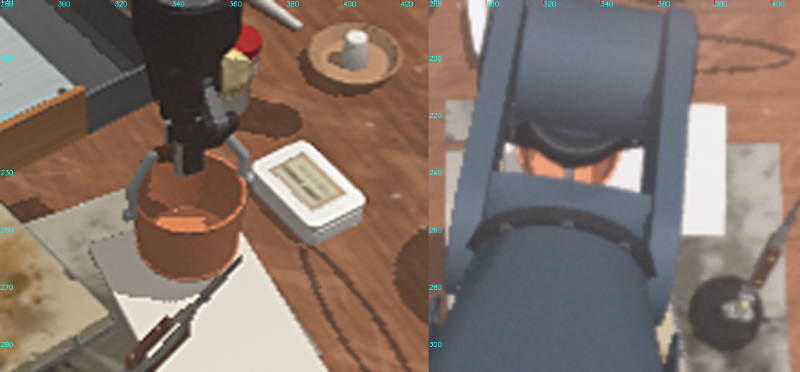

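The pot hovers over the tile at about (345,255) in the scene view, clear of the white tin. I'll shift it +y and lower it gently.

Emit:
{"fn": "send_rows", "kwargs": {
  "commands": "0 0 0.25 0.1 0;0 0 0.2 0.3 0;0 0 0 0.3 0;0 0 0 0.2 0;0 0 0 0.2 0;0 0 0 0.1 0;0 0 0 0.1 0;0 0 0 0 0"
}}

```text
t: 8.77
tcp_pos: [0.6129, 0.0148, 0.1192]
tool_rot: [0.03, 1.0, -0.0, 0.0]
force: [0.1, 0.2, -2.6]
finger_gap: 0.127
gripper_force: 58.7
```

Foot at about 23 mm with no contact yet.

Emit:
{"fn": "send_rows", "kwargs": {
  "commands": "0 0 0 0.15 0;0 0 0 0.15 0;0 0 0 0.1 0;0 0 0 0 0"
}}

```text
t: 9.1
tcp_pos: [0.6133, 0.0146, 0.1187]
tool_rot: [0.029, 1.0, -0.001, 0.002]
force: [-12.4, -1.0, 36.4]
finger_gap: 0.129
gripper_force: 62.8
```

Emit:
{"fn": "send_rows", "kwargs": {
  "commands": "0 0 0 0.1 0;0 0 0 0.1 0;0 0 0 0 0;0 0 0 0 0"
}}

```text
t: 9.43
tcp_pos: [0.6135, 0.0145, 0.1186]
tool_rot: [0.029, 1.0, -0.001, 0.002]
force: [-18.1, -0.5, 56.5]
finger_gap: 0.13
gripper_force: 65.0
```

Emit:
{"fn": "send_rows", "kwargs": {
  "commands": "0 0 0 -0.3 0;0 0 0 -0.25 0;0 0 0 0 0;0 0 0 0 0"
}}

```text
t: 9.77
tcp_pos: [0.6134, 0.015, 0.1188]
tool_rot: [0.03, 1.0, -0.0, 0.001]
force: [-0.9, 1.0, 9.2]
finger_gap: 0.126
gripper_force: 59.9
```

```bash
python3 - <<'E'
from h import *
plan(.612,.016,.13,86.5)
d=snap("scene");crop(d,290,190,110,100,5,"s3")
E
```

```text
t 9.8 at [0.6134 0.015  0.1188] psi 86.6 q [-0.16  0.66  1.56 -0.    0.91 -1.67] F [-0.9  1.   9.2] | spin 0.02 units [ 0.07  0.05 -0.56]
```

View pics/s3.png

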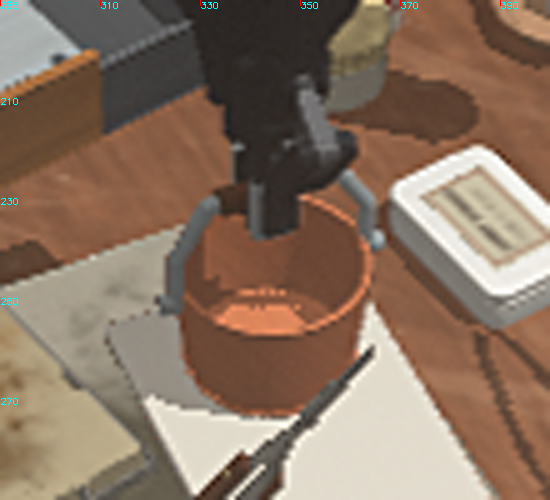

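The pot stands on the tile with its base at about (343,271) and clear of the tin. I'll release it and go back to the block.

Emit:
{"fn": "send_rows", "kwargs": {
  "commands": "85 0 0 0 0;85 0 0 0 0;85 0 0 0 0;85 0 0 0 0;85 0 0 0 0;85 0 0 0 0;85 0 0 -0.3 0;85 0 0 -0.7 0;85 0 0 -1 0;85 0 0 -1 0;85 0 0 -1 0;85 0 0 -1 0;85 0 0 -1 0;85 0 0 -1 0;85 0 0 -0.7 0;85 0 0 0 0"
}}

```text
t: 11.15
tcp_pos: [0.6148, 0.0149, 0.2766]
tool_rot: [0.03, 1.0, -0.001, 0.004]
force: [0.0, 0.5, 0.8]
finger_gap: 0.994
gripper_force: 0.0
```

```bash
python3 - <<'E'
from h import *
plan(.505,.255,.28,10.7)
E
```

```text
t 11.2 at [0.6148 0.0149 0.2766] psi 86.6 q [-0.16  0.47  1.42 -0.    1.24 -1.67] F [0.  0.5 0.8] | spin 18.98 units [12.82 -3.16 -0.23]
```

Emit:
{"fn": "send_rows", "kwargs": {
  "commands": "85 0.5 0.97 0 0;85 0.5 0.97 0 0;85 0.5 0.97 0 0;85 0.5 0.97 0 0;85 0.5 0.97 0 0;85 0.5 0.97 0 0;85 0.55 0.97 0 0;85 0.55 0.97 0 0;85 0.55 0.97 0 0;85 0.5 0.97 0 0;85 0.5 0.97 0 0;85 0.5 0.97 0 0;85 0 0 0 1;85 0 0 0 1;85 0 0 0 1;85 0 0 0 1;85 0 0 0 1;85 0 0 0 1;85 0 0 0 1;85 0 0 0 1"
}}

```text
t: 12.82
tcp_pos: [0.5032, 0.2546, 0.2714]
tool_rot: [0.306, 0.952, -0.0, -0.001]
force: [0.2, 0.2, 0.8]
finger_gap: 0.998
gripper_force: 0.0
```

Emit:
{"fn": "send_rows", "kwargs": {
  "commands": "85 0 0 0 1;85 0 0 0 1;85 0 0 0 1;85 0 0 0 1;85 0 0 0 1;85 0 0 0 1;85 0 0 0 1;85 0 0 0 1;85 0 0 0 1;85 0 0 0 1;85 0 0 0 0.98;85 0 0 0 0;85 0 0 0 0"
}}

```text
t: 13.9
tcp_pos: [0.5034, 0.2547, 0.2716]
tool_rot: [0.638, 0.77, -0.001, -0.0]
force: [-0.6, -1.2, -0.6]
finger_gap: 0.993
gripper_force: 0.0
```

```bash
python3 - <<'E'
from h import *
import pickle
plan(.511,.275,.20,10.7)
d=snap("wrist","w2");pickle.dump(d,open("w2.pkl","wb"))
cv2.imwrite("pics/w2.png",d["pixels"][:,:,::-1])
E
```

```text
t 13.9 at [0.5034 0.2547 0.2716] psi 10.8 q [0.27 0.41 1.55 0.   1.19 0.08] F [-0.6 -1.2 -0.6] | spin 0.02 units [0.93 0.57 3.58]
```

View pics/w2.png

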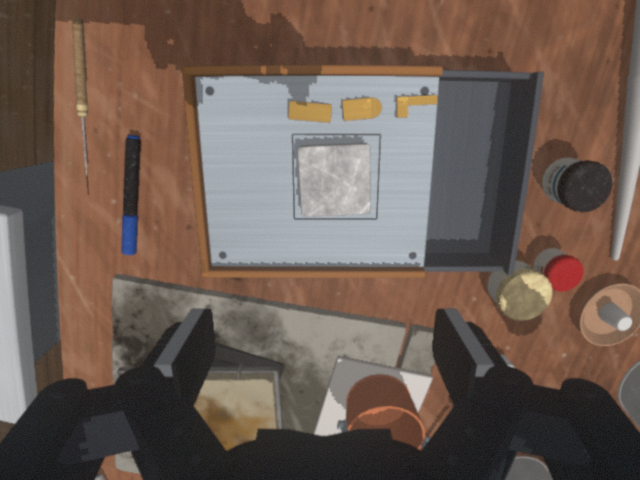

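The wrist view shows the plate with three offcuts, at (310,110), (362,108) and (415,103). The block has its corners at about (298,146), (369,143), (371,214) and (300,218).

```bash
python3 - <<'E'
from h import *
import pickle
d=pickle.load(open("w2.pkl","rb"))
c=w(d,[(298,146),(369,143),(371,214),(300,218)],.061);m=c.mean(0);print(c.round(4),m,np.linalg.norm(c-np.roll(c,1,0),axis=1))
e=c[1]-c[0]+c[2]-c[3];a=np.degrees(np.arctan2(e[1],e[0]));print("blk yaw",a)
s=w(d,[(294,134),(380,134),(378,219),(294,219)],.045);print("sq",s.mean(0),np.degrees(np.arctan2(*(s[1]-s[0]+s[2]-s[3])[[1,0]])))
for u in[(310,110),(362,108),(415,103)]:
  p=w(d,[u],.048)[0];q=R.from_euler("z",-.187).apply(p-s.mean(0));print("chip board",q[:2].round(3))
plan(m[0],m[1],.10,a);plan(m[0],m[1],.058,a)
E
```

```text
[[0.4718 0.3009 0.061 ]
 [0.5323 0.3151 0.061 ]
 [0.5483 0.2529 0.061 ]
 [0.4847 0.2369 0.061 ]] [0.50927393 0.27644828 0.061     ] [0.06532273 0.06209863 0.06422478 0.065635  ]
blk yaw 13.708739906840341
sq [0.51146462 0.27726097 0.045     ] 10.847061891401559
chip board [-0.024  0.061]
chip board [0.022 0.063]
chip board [0.069 0.067]
t 13.9 at [0.5034 0.2547 0.2718] psi 10.8 q [ 0.27  0.41  1.55 -0.    1.19  0.08] F [ 0.9 -0.6  0.6] | spin -0.73 units [0.99 0.55 8.59]
t 13.9 at [0.5034 0.2547 0.2718] psi 10.8 q [ 0.27  0.41  1.55 -0.    1.19  0.08] F [ 0.9 -0.6  0.6] | spin -0.73 units [ 0.99  0.55 10.69]
```

Emit:
{"fn": "send_rows", "kwargs": {
  "commands": "85 0 0 0 -0.7;85 0.5 0.25 0.6 0;85 0.5 0.3 1 0;85 0 0 1 0;85 0 0 1 0;85 0 0 1 0;85 0 0 1 0;85 0 0 1 0;85 0 0 1 0;85 0 0 1 0;85 0 0 0.7 0;85 0 0 0.5 0;85 0 0 0 0",
  "grip_force": 60
}}

```text
t: 15.03
tcp_pos: [0.5081, 0.2768, 0.0734]
tool_rot: [0.619, 0.785, -0.002, -0.001]
force: [-0.0, -0.3, -0.2]
finger_gap: 0.993
gripper_force: 0.0
```

```bash
python3 - <<'E'
from h import *
plan(.5093,.2764,.052,13.7)
E
```

```text
t 15.0 at [0.5081 0.2768 0.0734] psi 13.5 q [0.31 0.7  1.67 0.   0.77 0.07] F [-0.  -0.3 -0.2] | spin -0.06 units [-0.03  0.06  1.07]
```

Emit:
{"fn": "send_rows", "kwargs": {
  "commands": "85 0 0.05 0.4 0;85 0 0 0.3 0;85 0 0 0.3 0;85 0 0 0 0;0 0 0 0 0;0 0 0 0 0;0 0 0 0 0;0 0 0 0 0;0 0 0 0 0"
}}

```text
t: 15.78
tcp_pos: [0.5101, 0.2769, 0.0573]
tool_rot: [0.619, 0.785, -0.0, -0.0]
force: [-2.2, -0.7, 6.2]
finger_gap: 0.723
gripper_force: 65.4
```

Emit:
{"fn": "send_rows", "kwargs": {
  "commands": "0 0 0 -0.2 0;0 0 0 -0.4 0;0 0 0 -0.8 0;0 0 0 -1 0;0 0 0 -1 0;0 0 0 -1 0;0 0 0 -1 0;0 0 0 -1 0;0 0 0 -1 0;0 0 0 -1 0;0 0 0 -0.8 0;0 0 0 -0.3 0.6;0 0 0 0 0.9;0 0 0 0 1;0 0 0 0 1;0 0 0 0 0.8;0 0 0 0 0"
}}

```text
t: 17.2
tcp_pos: [0.5102, 0.2768, 0.2461]
tool_rot: [0.73, 0.683, -0.0, -0.0]
force: [-0.0, -0.3, -4.4]
finger_gap: 0.723
gripper_force: 67.0
```

```bash
python3 - <<'E'
from h import *
plan(.614,-.081,.23,-3.5)
E
```

```text
t 17.2 at [0.5102 0.2768 0.2461] psi -3.8 q [ 0.3   0.46  1.54 -0.    1.14  0.37] F [-0.  -0.3 -4.4] | spin -0.07 units [-17.54   6.27   0.81]
```

Emit:
{"fn": "send_rows", "kwargs": {
  "commands": "0 -0.3 0.12 0 0;0 -0.7 0.25 0 0;0 -1 0.35 0 0;0 -1 0.35 0 0;0 -1 0.35 0 0;0 -1 0.35 0 0;0 -1 0.35 0 0;0 -1 0.35 0 0;0 -1 0.35 0 0;0 -1 0.35 0 0;0 -1 0.35 0 0;0 -1 0.35 0 0;0 -1 0.35 0 0;0 -1 0.35 0 0;0 -1 0.35 0 0;0 -1 0.35 0 0;0 -1 0.35 0 0;0 -1 0.35 0 0;0 -0.5 0.3 0 0;0 0 0 0 0"
}}

```text
t: 18.87
tcp_pos: [0.6145, -0.0835, 0.2462]
tool_rot: [0.73, 0.683, 0.0, 0.001]
force: [0.2, -0.3, -3.8]
finger_gap: 0.723
gripper_force: 67.0
```

```bash
python3 - <<'E'
from h import *
plan(.614,-.081,.05,-3.5)
E
```

```text
t 18.9 at [ 0.6145 -0.0835  0.2462] psi -3.8 q [-0.31  0.51  1.44 -0.    1.19 -0.25] F [ 0.2 -0.3 -3.8] | spin -0.09 units [ 0.14 -0.05  9.81]
```

Emit:
{"fn": "send_rows", "kwargs": {
  "commands": "0 0.1 0 0.4 0;0 0 0 0.8 0;0 0 0 1 0;0 0 0 1 0;0 0 0 1 0;0 0 0 1 0;0 0 0 1 0;0 0 0 1 0;0 0 0 1 0;0 0 0 0.8 0;0 0 0 0.6 0;0 0 0 0.3 0;0 0 0 0.2 0;0 0 0 0.1 0;0 0 0 0 0;0 0 0 0.1 0;0 0 0 0 0"
}}

```text
t: 20.28
tcp_pos: [0.6139, -0.0785, 0.041]
tool_rot: [0.73, 0.684, 0.0, 0.001]
force: [0.1, -0.4, -4.2]
finger_gap: 0.72
gripper_force: 67.0
```

Emit:
{"fn": "send_rows", "kwargs": {
  "commands": "0 0 0 0.1 0;0 0 0 0.1 0;0 0 0 0.1 0;0 0 0 0.05 0;0 0 0 0 0"
}}

```text
t: 20.7
tcp_pos: [0.6137, -0.0785, 0.0353]
tool_rot: [0.73, 0.684, 0.0, 0.0]
force: [-2.3, 1.2, 6.9]
finger_gap: 0.725
gripper_force: 68.4
```

Contact. I'll release and rise above 231 mm.

Emit:
{"fn": "send_rows", "kwargs": {
  "commands": "85 0 0 0 0;85 0 0 0 0;85 0 0 0 0;85 0 0 0 0;85 0 0 -0.3 0;85 0 0 -0.7 0;85 0 0 -1 0;85 0 0 -1 0;85 0 0 -1 0;85 0 0 -1 0;85 0 0 -1 0;85 0 0 -1 0;85 0 0 -1 0;85 0 0 -1 0;85 0 0 -1 0;85 0 0 -1 0;85 0 0 -1 0;85 0 0 -1 0;85 0 0 -1 0;85 0 0 0 0"
}}

```text
t: 22.37
tcp_pos: [0.6155, -0.0789, 0.3184]
tool_rot: [0.73, 0.684, 0.002, 0.004]
force: [-0.2, 0.4, 1.1]
finger_gap: 0.997
gripper_force: 0.0
```

```bash
python3 - <<'E'
from h import *
snap("scene","s4")
plan(.391,-.3275,.30,-2.5)
E
```

```text
t 22.4 at [ 0.6145 -0.0786  0.316 ] psi -3.7 q [-0.31  0.44  1.36  0.    1.33 -0.24] F [ 0.2 -0.1 -0.3] | spin -0.3 units [-12.92 -10.63   0.76]
```

View pics/s4.png

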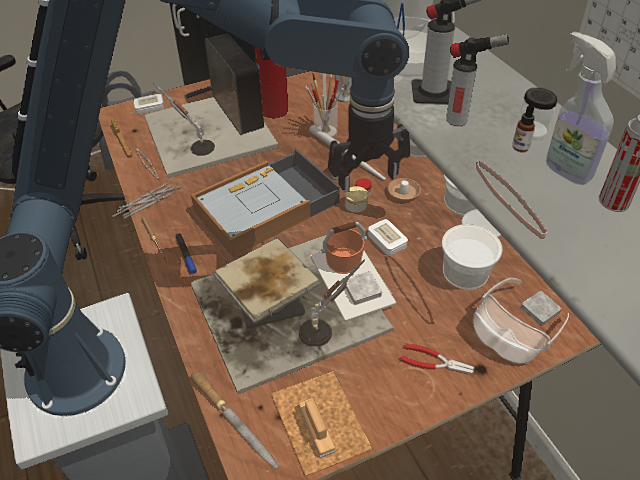

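Pot and block stand on the tile at (345,250) and (363,287). The scraper is unmoved at (317,428). I'll go to it next.

Emit:
{"fn": "send_rows", "kwargs": {
  "commands": "85 0 0 0 -0.35;85 -0.92 -0.76 0 0;85 -0.92 -0.76 0 0;85 -0.92 -0.76 0 0;85 -0.92 -0.76 0 0;85 -0.92 -0.76 0 0;85 -0.92 -0.76 0 0;85 -0.92 -0.76 0 0;85 -0.92 -0.76 0 0;85 -0.92 -0.76 0 0;85 -0.92 -0.76 0 0;85 -0.92 -0.76 0 0;85 -0.92 -0.76 0 0;85 -0.92 -0.76 0 0;85 -0.92 -0.76 0 0;85 0 0 1 0;85 0 0 1 0;85 0 0 1 0;85 0 0 0 0",
  "grip_force": 80
}}

```text
t: 24.0
tcp_pos: [0.3876, -0.3243, 0.2484]
tool_rot: [0.721, 0.693, 0.001, -0.006]
force: [0.1, 1.1, -0.4]
finger_gap: 0.996
gripper_force: 0.0
```

```bash
python3 - <<'E'
from h import *
import pickle
d=snap("wrist","w3");pickle.dump(d,open("w3.pkl","wb"))
plan(.391,-.3275,.16,-2.2)
E
```

```text
t 24.1 at [ 0.3886 -0.3252  0.2503] psi -2.3 q [-0.92  0.36  1.71  0.    1.09 -0.88] F [-0.2 -0.1  0.2] | spin -0.02 units [-0.14  0.15  4.52]
```

View pics/w3.png

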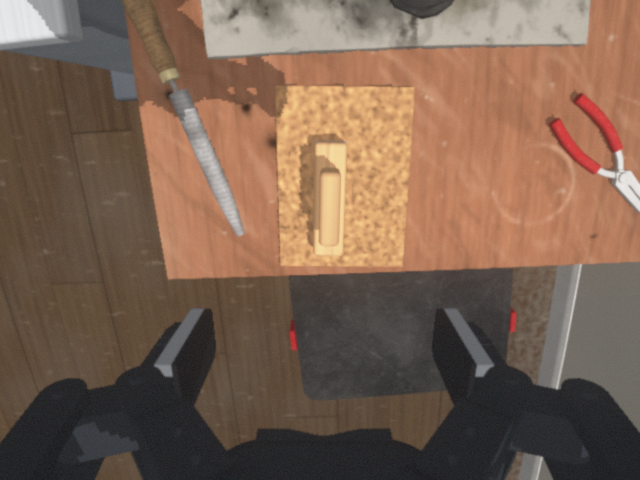

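The scraper's ridge top spans about (321–341, 170–247) and its foot (316–346, 142–255).

```bash
python3 - <<'E'
from h import *
import pickle
d=pickle.load(open("w3.pkl","rb"))
r=w(d,[(321,170),(341,170),(340,247),(320,247)],.062);f=w(d,[(316,142),(346,142),(344,254),(315,254)],.026)
for c in(r,f):
  e=c[0]+c[1]-c[2]-c[3];print(c.mean(0).round(4),np.linalg.norm(c-np.roll(c,1,0),axis=1).round(3),"x yaw",np.degrees(np.arctan2(e[1],e[0]))-90)
m=(r.mean(0)+f.mean(0))/2
plan(r.mean(0)[0],f.mean(0)[1],.037,-2.2)
E
```

```text
[ 0.3924 -0.3226  0.062 ] [0.067 0.017 0.067 0.018] x yaw -2.717367421581926
[ 0.3925 -0.3224  0.026 ] [0.108 0.027 0.108 0.029] x yaw -2.7602903033215824
t 24.1 at [ 0.3886 -0.3252  0.2503] psi -2.3 q [-0.92  0.36  1.71  0.    1.09 -0.88] F [-0.2 -0.1  0.2] | spin -0.02 units [ 0.08  0.24 10.67]
```

Emit:
{"fn": "send_rows", "kwargs": {
  "commands": "85 0.1 0.2 0.6 0.1;85 0 0 1 0;85 0 0 1 0;85 0 0 1 0;85 0 0 1 0;85 0 0 1 0;85 0 0 1 0;85 0 0 1 0;85 0 0 1 0;85 0 0 0.9 0;85 0 0 0.5 0;85 0 0 0.5 0;85 0 0 0 0;0 0 0 0 0;0 0 0 0 0;0 0 0 0 0;0 0 0 0 0;0 0 0 0 0;0 0 0 0 0;0 0 0 0 0"
}}

```text
t: 25.72
tcp_pos: [0.3944, -0.3253, 0.0439]
tool_rot: [0.724, 0.69, 0.0, 0.0]
force: [-1.1, 1.4, 6.2]
finger_gap: 0.196
gripper_force: 78.4
```

Emit:
{"fn": "send_rows", "kwargs": {
  "commands": "0 0 0 0 0;0 0 0 0 0;0 0 0 -0.2 0;0 0 0 -0.4 0;0 0 0 -0.8 0;0 0 0 -1 0;0 0 0 -1 0;0 0 0 -1 0;0 0 0 -1 0;0 0 0 -1 0;0 0 0 -1 0;0 0 0 -1 0;0 0 0 -1 0;0 0 0 -1 0;0 0 0 -1 0;0 0 0 -1 0;0 0 0 -1 0;0 0 0 -1 0;0 0 0 -0.9 0;0 0 0 0 0"
}}

```text
t: 27.38
tcp_pos: [0.3954, -0.3265, 0.3531]
tool_rot: [0.724, 0.69, -0.0, 0.004]
force: [0.3, -0.7, -1.5]
finger_gap: 0.195
gripper_force: 78.4
```

```bash
python3 - <<'E'
from h import *
c,s=np.cos(.187),np.sin(.187)
b=lambda x,y:(.5113+c*x-s*y,.2762+s*x+c*y)
plan(*b(-.09,.03),.31,-2.2);plan(*b(-.09,.03),.31,10.7)
E
```

```text
t 27.4 at [ 0.3954 -0.3265  0.3531] psi -2.7 q [-0.91  0.25  1.56  0.    1.33 -0.86] F [ 0.3 -0.7 -1.5] | spin -0.13 units [30.8  -0.1   1.97]
t 27.4 at [ 0.3954 -0.3265  0.3531] psi -2.7 q [-0.91  0.25  1.56  0.    1.33 -0.86] F [ 0.3 -0.7 -1.5] | spin -3.35 units [30.05  6.78  1.97]
```

Emit:
{"fn": "send_rows", "kwargs": {
  "commands": "0 0.4 0.1 0 0;0 0.8 0.2 0 0;0 1 0.2 0 0;0 1 0.2 0 0;0 1 0.2 0 0;0 1 0.2 0 0;0 1 0.2 0 0;0 1 0.2 0 0;0 1 0.2 0 0;0 1 0.2 0 0;0 1 0.2 0 0;0 1 0.2 0 0;0 1 0.2 0 0;0 1 0.1 0 0;0 1 0 0 0;0 1 -0.1 0 0;0 1 -0.2 0 0;0 1 -0.2 0 0;0 1 -0.2 0 0;0 1 -0.2 0 0"
}}

```text
t: 29.05
tcp_pos: [0.4445, 0.0583, 0.3473]
tool_rot: [0.724, 0.69, -0.001, -0.002]
force: [-0.4, -0.5, -2.5]
finger_gap: 0.195
gripper_force: 78.3
```

Emit:
{"fn": "send_rows", "kwargs": {
  "commands": "0 1 -0.2 0 0;0 1 -0.2 0 0;0 1 -0.2 0 0;0 1 -0.2 0 0;0 1 -0.2 0 0;0 1 -0.2 0 0;0 1 -0.2 0 0;0 1 -0.1 0 0;0 1 0 0 0;0 1 0 0 0;0 0.6 0 0 -0.4;0 0 0 0 -1;0 0 0 0 -1;0 0 0 0 -1;0 0 0 0 0;0 0 0 0 0"
}}

```text
t: 30.38
tcp_pos: [0.4258, 0.2696, 0.3482]
tool_rot: [0.637, 0.771, -0.001, -0.001]
force: [-0.1, 0.4, -3.5]
finger_gap: 0.192
gripper_force: 78.3
```

```bash
cat >>h.py <<'E'
def b(x,y):
    c,s=np.cos(.187),np.sin(.187);return (.5113+c*x-s*y,.2762+s*x+c*y)
E
python3 - <<'E'
from h import *
import pickle
d=snap("wrist","w4");pickle.dump(d,open("w4.pkl","wb"))
plan(*b(-.09,.03),.12,10.7)
E
```

```text
t 30.4 at [0.426  0.2696 0.3484] psi 10.8 q [ 0.34  0.24  1.58 -0.    1.32  0.15] F [-0.3 -0.8 -1.8] | spin 0.03 units [ 1.04 -0.22 11.42]
```

View pics/w4.png

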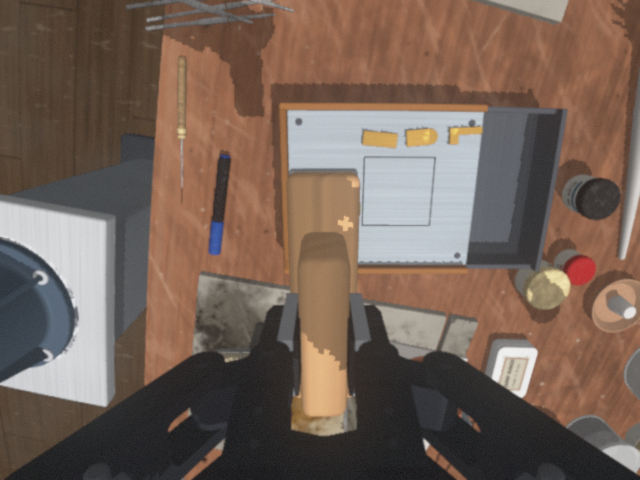

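The scraper is held square and the three offcuts are unmoved. I'll lower it behind them.

Emit:
{"fn": "send_rows", "kwargs": {
  "commands": "0 0.5 -0.2 0.5 0;0 0.44 0 1 0;0 0 0 1 0;0 0 0 1 0;0 0 0 1 0;0 0 0 1 0;0 0 0 1 0;0 0 0 1 0;0 0 0 1 0;0 0 0 1 0;0 0 0 1 0;0 0 0 1 0;0 0 0 0.7 0;0 0 0 0.4 0;0 0 0 0.2 0;0 0 0 0.1 0;0 0 0 0 0;0 0 0 0 0"
}}

```text
t: 31.93
tcp_pos: [0.4197, 0.2879, 0.0919]
tool_rot: [0.637, 0.771, 0.001, 0.0]
force: [0.0, 0.2, -2.6]
finger_gap: 0.194
gripper_force: 78.4
```

```bash
python3 - <<'E'
from h import *
plan(*b(-.09,.028),.085,10.7)
plan(*b(.095,.028),.085,10.7)
E
```

```text
t 31.9 at [0.4197 0.2879 0.0919] psi 10.9 q [0.38 0.61 1.85 0.   0.68 0.19] F [ 0.   0.2 -2.6] | spin 0.04 units [-0.03 -0.11  0.35]
t 31.9 at [0.4197 0.2879 0.0919] psi 10.9 q [0.38 0.61 1.85 0.   0.68 0.19] F [ 0.   0.2 -2.6] | spin 0.04 units [-0.02  9.14  0.36]
```

Emit:
{"fn": "send_rows", "kwargs": {
  "commands": "0 0 0 0.15 0;0 0 0 0.1 0;0 0 0 0.1 0;0 0 0 0.1 0;0 0 0 0 0;0 0 0 0 0"
}}

```text
t: 32.43
tcp_pos: [0.4194, 0.2877, 0.0848]
tool_rot: [0.637, 0.771, 0.001, 0.0]
force: [-4.1, -1.8, 18.2]
finger_gap: 0.19
gripper_force: 81.0
```

Emit:
{"fn": "send_rows", "kwargs": {
  "commands": "0 0 0.1 -0.05 0;0 0 0.3 0 0;0 0 0.4 0 0;0 0 0.4 0 0;0 0 0.4 0 0;0 0 0.4 0 0;0 0 0.4 0 0;0 0 0.4 0 0;0 0 0.4 0 0;0 0 0.4 0 0;0 0 0 0 0"
}}

```text
t: 33.35
tcp_pos: [0.4869, 0.3008, 0.085]
tool_rot: [0.637, 0.771, -0.003, -0.002]
force: [-7.6, -1.0, 13.2]
finger_gap: 0.198
gripper_force: 81.1
```

```bash
python3 - <<'E'
from h import *
import pickle
d=snap("wrist");cv2.imwrite("pics/w5.png",d["pixels"][...,::-1])
plan(*b(.095,.028),.085,10.7)
E
```

```text
t 33.4 at [0.4869 0.3008 0.085 ] psi 10.9 q [0.36 0.68 1.68 0.   0.79 0.17] F [-7.9 -1.1 14.7] | spin 0.05 units [-0.03  5.72 -0.03]
```

View pics/w5.png

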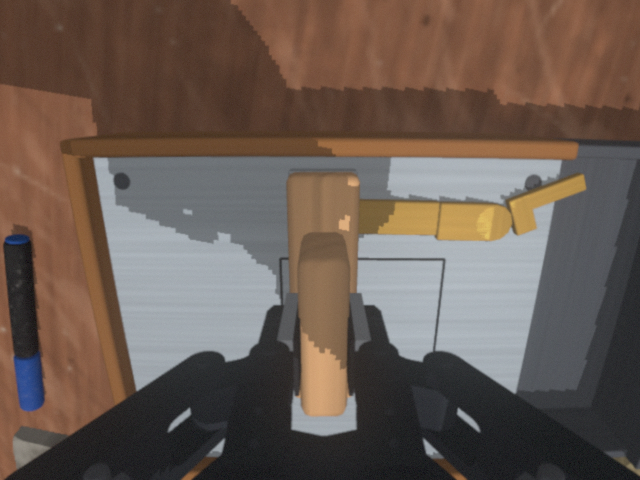

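The sweep works: the offcuts queue at (400–580, 180–240), with the first starting over the edge. I'll continue.

Emit:
{"fn": "send_rows", "kwargs": {
  "commands": "0 0 0.2 0 0;0 0 0.4 0 0;0 0 0.4 0 0;0 0 0.4 0 0;0 0 0.4 0 0;0 0 0.4 0 0;0 0 0.4 0 0;0 0 0.4 0 0;0 0 0.4 0 0;0 0 0.4 0 0;0 0 0.4 0 0;0 0 0.4 0 0;0 0 0.4 0 0;0 0 0.4 0 0;0 0 0.3 0 0;0 0 0 0 0;0 0 0 0 0"
}}

```text
t: 34.82
tcp_pos: [0.6002, 0.3225, 0.0848]
tool_rot: [0.637, 0.771, -0.001, -0.001]
force: [-4.3, -0.7, 8.8]
finger_gap: 0.194
gripper_force: 80.3
```

```bash
python3 - <<'E'
from h import *
d=snap("wrist");cv2.imwrite("pics/w6.png",d["pixels"][...,::-1])
plan(*b(.095,.028),.085,10.7)
E
```

```text
t 34.9 at [0.6001 0.3225 0.0848] psi 10.9 q [0.33 0.79 1.39 0.   0.97 0.14] F [-4.3 -1.5  7.7] | spin 0.04 units [-0.05 -0.05 -0.01]
```

View pics/w6.png

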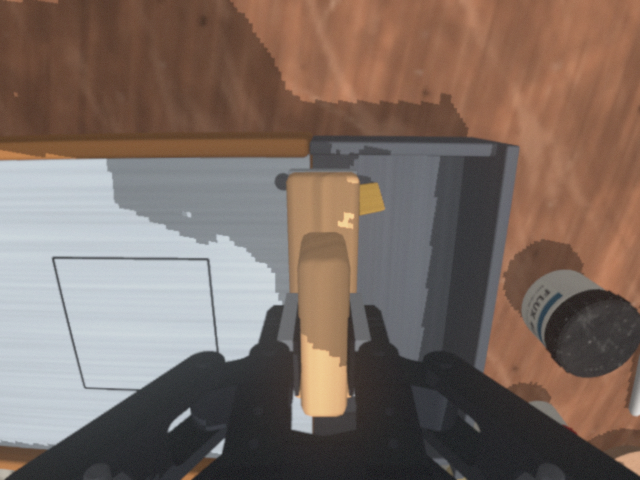

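The three offcuts have left the plate, with one visible in the tray at (370,198). I'll lift and verify by colour code, since the picture allowance is used up.

Emit:
{"fn": "send_rows", "kwargs": {
  "commands": "0 0 0 -0.3 0;0 0 0 -0.8 0;0 0 0 -1 0;0 0 0 -1 0;0 0 0 -1 0;0 0 0 -1 0;0 0 0 -1 0;0 0 0 -1 0;0 0 0 -1 0;0 0 0 -1 0;0 0 0 -1 0;0 0 -0.5 -1 0;0 0 -1 -1 0;0 0 -1 -1 0;0 0 -1 -1 0;0 0 -1 0 0;0 0 -1 0 0;0 0 -0.5 0 0;0 0 0 0 0"
}}

```text
t: 36.45
tcp_pos: [0.4817, 0.2997, 0.3654]
tool_rot: [0.637, 0.771, -0.001, -0.0]
force: [0.6, 0.4, -2.4]
finger_gap: 0.189
gripper_force: 78.7
```

```bash
cat >>h.py <<'E'
def brass(d,z):
    hsv=cv2.cvtColor(d["pixels"],cv2.COLOR_RGB2HSV);m=cv2.inRange(hsv,(17,130,60),(32,255,255))
    n,l,st,ce=cv2.connectedComponentsWithStats(m)
    for i in range(1,n):
        if st[i,4]<25: continue
        out=[]
        for zz in z:
            p=w(d,[ce[i]],zz)[0];c,s=np.cos(.187),np.sin(.187);v=p-[.5113,.2762,0];out.append((round(c*v[0]+s*v[1],3),round(-s*v[0]+c*v[1],3)))
        if abs(out[0][0])<.25 and abs(out[0][1])<.15: print("blob",ce[i].round(),"area",st[i,4],"bbox",st[i,:4],dict(zip(z,out)))
E
python3 - <<'E'
from h import *
import pickle
print("before");brass(pickle.load(open("w4.pkl","rb")),(.048,))
for n in("wrist","scene","top"):
    d=snap(n);pickle.dump(d,open(f"v_{n}.pkl","wb"));print(n);brass(d,(.008,.048))
plan(.3925,-.3235,.35,10.7)
E
```

```text
before
blob [462. 132.] area 230 bbox [450 127  32  16] {0.048: (np.float64(0.066), np.float64(0.069))}
blob [421. 137.] area 393 bbox [407 129  30  16] {0.048: (np.float64(0.021), np.float64(0.064))}
blob [379. 139.] area 387 bbox [363 132  33  15] {0.048: (np.float64(-0.025), np.float64(0.061))}
wrist
blob [431. 157.] area 375 bbox [422 141  24  41] {0.008: (np.float64(0.111), np.float64(0.054)), 0.048: (np.float64(0.1), np.float64(0.059))}
scene
blob [282. 174.] area 26 bbox [276 171  13   7] {0.008: (np.float64(0.118), np.float64(0.08)), 0.048: (np.float64(0.094), np.float64(0.038))}
top
t 36.6 at [0.4851 0.3001 0.3652] psi 10.9 q [ 0.36  0.33  1.4  -0.    1.41  0.17] F [ 1.2  0.8 -1.5] | spin 0.04 units [-29.78 -10.34   0.75]
```

```bash
python3 - <<'E'
from h import *
import pickle
d=pickle.load(open("v_wrist.pkl","rb"));c,s=np.cos(.187),np.sin(.187)
# rectify tray + plate edge at z=.008, 2 mm/px, board x .07..0.18, y .095..-.03
xs=np.arange(.07,.182,.002);ys=np.arange(.094,.0,-.003)
P=np.array([[.5113+c*x-s*y,.2762+s*x+c*y,.008] for y in ys for x in xs]);uv=proj(d,P).astype(np.float32)
im=cv2.remap(d["pixels"],uv[:,0].reshape(len(ys),-1),uv[:,1].reshape(len(ys),-1),1)
h=cv2.cvtColor(im,cv2.COLOR_RGB2HSV)
for y,r in zip(ys,h): print("%5.3f "%y+"".join("#" if (12<p[0]<35 and p[1]>150 and p[2]>60) else "+" if (12<p[0]<35 and p[1]>80) else ("." if p[2]>150 else "-" if p[2]>70 else " ") for p in r))
E
```

```text
0.094 +++++++++++++++.----------------------------------------
0.091 .....++.++++.+++----------------------------------------
0.088 ...............------------------------------------     
0.085 ...............----------------------------------       
0.082 ...............------------------------------------     
0.079 .......---.....------------------------------------     
0.076 .......---.....--++++------------------------------     
0.073 ...............--++++++----------------------------     
0.070 ...............-+++++++++++++----------------------     
0.067 ...............-++++++++++++++---------------------     
0.064 ...............-++++++++++++++---------------------     
0.061 ...............++++++++++++++++--------------------     
0.058 ...............++++++++++++++++--------------------     
0.055 ...............++++++------------------------------     
0.052 ...............++++++------------------------------     
0.049 ...............++++++------------------------------     
0.046 ...............++++++------------------------------     
0.043 ...............++++++--
[... 210 characters left out ...]
------      
0.031 ...............+++++-------------------------------     
0.028 ...............+++++-------------------------------     
0.025 ...............+++++-------------------------------     
0.022 ................--+-------------------------------      
0.019 ...............-----------------------------------      
0.016 ...............------------------------------------     
0.013 ...............------------------------------------     
0.010 ...............------------------------------------     
0.007 ...............------------------------------------     
0.004 ...............------------------------------------     
0.001 ...............------------------------------------
```

The tray shows brass at board x 0.10–0.13, y 0.02–0.08, all starting beyond the plate edge, and the plate is clean. I'll return the scraper.

Emit:
{"fn": "send_rows", "kwargs": {
  "commands": "0 0 0 0 1;0 0 0 0 1;0 0 0 0 1;0 0 0 0 0.4;0 -0.5 0 0 0;0 -1 -0.1 0 0;0 -1 -0.1 0 0;0 -1 -0.1 0 0;0 -1 -0.1 0 0;0 -1 -0.1 0 0;0 -1 -0.1 0 0;0 -1 -0.1 0 0;0 -1 -0.1 0 0;0 -1 -0.1 0 0;0 -1 -0.1 0 0;0 -1 -0.1 0 0;0 -1 -0.1 0 0;0 -1 -0.1 0 0;0 -1 -0.1 0 0;0 -1 -0.1 0 0"
}}

```text
t: 38.27
tcp_pos: [0.4396, -0.0101, 0.3653]
tool_rot: [0.724, 0.69, -0.0, 0.0]
force: [1.2, 0.4, -2.4]
finger_gap: 0.192
gripper_force: 78.8
```

Emit:
{"fn": "send_rows", "kwargs": {
  "commands": "0 -1 -0.1 0 0;0 -1 -0.1 0 0;0 -1 -0.1 0 0;0 -1 -0.1 0 0;0 -1 -0.1 0 0;0 -1 -0.1 0 0;0 -1 -0.1 0 0;0 -1 -0.1 0 0;0 -1 -0.2 0 0;0 -1 -0.3 0 0;0 -1 -0.3 0 0;0 -1 -0.3 0 0;0 -1 -0.3 0 0;0 -0.8 -0.3 0 0;0 0 0 0 0;0 0 0 0 0"
}}

```text
t: 39.6
tcp_pos: [0.3759, -0.2828, 0.365]
tool_rot: [0.724, 0.689, 0.0, -0.0]
force: [0.2, 1.2, -3.1]
finger_gap: 0.199
gripper_force: 78.7
```

```bash
python3 - <<'E'
from h import *
plan(.397,-.323,.052,-2.7)
E
```

```text
t 39.6 at [ 0.3759 -0.2828  0.365 ] psi -2.8 q [-0.88  0.17  1.63  0.    1.34 -0.83] F [ 0.2  1.2 -3.1] | spin -0.03 units [-1.96  1.15 15.65]
```

Emit:
{"fn": "send_rows", "kwargs": {
  "commands": "0 -0.96 0.6 0 0;0 -1 0.55 0 0;0 0 0 1 0;0 0 0 1 0;0 0 0 1 0;0 0 0 1 0;0 0 0 1 0;0 0 0 1 0;0 0 0 1 0;0 0 0 1 0;0 0 0 1 0;0 0 0 1 0;0 0 0 1 0;0 0 0 1 0;0 0 0 1 0;0 0 0 1 0;0 0 0 0.8 0;0 0 0 0.5 0;0 0 0 0.2 0;0 0 0 0 0"
}}

```text
t: 41.27
tcp_pos: [0.3976, -0.3214, 0.0547]
tool_rot: [0.723, 0.69, 0.0, -0.001]
force: [-0.5, -0.7, -2.5]
finger_gap: 0.194
gripper_force: 78.7
```

Emit:
{"fn": "send_rows", "kwargs": {
  "commands": "0 0 0 0.1 0;0 0 0 0.1 0;0 0 0 0.1 0;0 0 0 0 0;0 0 0 0 0"
}}

```text
t: 41.68
tcp_pos: [0.3975, -0.322, 0.0497]
tool_rot: [0.724, 0.69, -0.0, 0.0]
force: [0.6, 0.1, -2.2]
finger_gap: 0.194
gripper_force: 78.7
```

Emit:
{"fn": "send_rows", "kwargs": {
  "commands": "0 0 0 0.1 0;0 0 0 0.1 0;0 0 0 0.1 0;0 0 0 0 0;0 0 0 0 0"
}}

```text
t: 42.1
tcp_pos: [0.3975, -0.3218, 0.0439]
tool_rot: [0.724, 0.69, -0.0, 0.0]
force: [-0.7, 1.5, 5.5]
finger_gap: 0.194
gripper_force: 79.6
```

The contact height matches the pick-up height. I'll release, rise and return to the block.

Emit:
{"fn": "send_rows", "kwargs": {
  "commands": "85 0 0 0 0;85 0 0 0 0;85 0 0 0 0;85 0 0 0 0;85 0 0 0 0;85 0 0 -0.3 0;85 0 0 -0.8 0;85 0 0 -1 0;85 0 0 -1 0;85 0 0 -1 0;85 0 0 -1 0;85 0 0 -1 0;85 0 0 -1 0;85 0 0 -1 0;85 0 0 -1 0;85 0 0 -1 0;85 0 0 -1 0;85 0 0 -1 0;85 0 0 -1 0;85 0 0 -1 0",
  "grip_force": 60
}}

```text
t: 43.77
tcp_pos: [0.397, -0.3213, 0.3266]
tool_rot: [0.724, 0.69, 0.0, -0.0]
force: [0.0, -1.1, 0.0]
finger_gap: 0.995
gripper_force: 0.0
```

```bash
python3 - <<'E'
from h import *
plan(.6139,-.0785,.31,-3.8)
E
```

```text
t 43.8 at [ 0.397  -0.3213  0.3266] psi -2.7 q [-0.9   0.27  1.6   0.    1.27 -0.85] F [ 0.  -1.1  0. ] | spin 0.27 units [12.83 10.01  0.83]
```

Emit:
{"fn": "send_rows", "kwargs": {
  "commands": "85 0 0 0 0.27;85 0.9 0.7 0 0;85 0.9 0.7 0 0;85 0.9 0.7 0 0;85 0.9 0.7 0 0;85 0.9 0.7 0 0;85 0.9 0.7 0 0;85 0.9 0.7 0 0;85 0.9 0.7 0 0;85 0.9 0.7 0 0;85 0.9 0.7 0 0;85 0.9 0.7 0 0;85 0.9 0.7 0 0;85 0.9 0.7 0 0;85 0.9 0.7 0 0;85 0.23 0.21 0 0;85 0 0 0 0"
}}

```text
t: 45.18
tcp_pos: [0.6144, -0.0776, 0.3241]
tool_rot: [0.729, 0.684, -0.0, -0.001]
force: [-0.3, -0.3, 0.1]
finger_gap: 0.991
gripper_force: 0.0
```

```bash
python3 - <<'E'
from h import *
plan(.6139,-.0785,.033,-3.8)
E
```

```text
t 45.2 at [ 0.6144 -0.0776  0.3241] psi -3.7 q [-0.31  0.44  1.34 -0.    1.36 -0.24] F [-0.3 -0.3  0.1] | spin 0.03 units [-0.05  0.   14.56]
```

Emit:
{"fn": "send_rows", "kwargs": {
  "commands": "85 -0.05 0 0.5 0;85 0 0 1 0;85 0 0 1 0;85 0 0 1 0;85 0 0 1 0;85 0 0 1 0;85 0 0 1 0;85 0 0 1 0;85 0 0 1 0;85 0 0 1 0;85 0 0 1 0;85 0 0 1 0;85 0 0 1 0;85 0 0 1 0;85 0 0 0.5 0;85 0 0 0.3 0;85 0 0 0.1 0;85 0 0 0 0;0 0 0 0 0;0 0 0 0 0"
}}

```text
t: 46.85
tcp_pos: [0.6141, -0.0802, 0.0385]
tool_rot: [0.73, 0.683, -0.0, 0.0]
force: [-8.3, -0.0, 10.7]
finger_gap: 0.739
gripper_force: 7.4
```

Emit:
{"fn": "send_rows", "kwargs": {
  "commands": "0 0 0 0 0;0 0 0 0 0;0 0 0 0 0;0 0 0 0 0;0 0 0 -0.2 0;0 0 0 -0.4 0;0 0 0 -0.8 0;0 0 0 -1 0;0 0 0 -1 0;0 0 0 -1 0;0 0 0 -1 0;0 0 0 -1 0;0 0 0 -1 0;0 0 0 -1 0;0 0 0 -1 0;0 0 0 -1 0;0 0 0 -0.6 0;0 0 0 0 0;0 0 0 0 0"
}}

```text
t: 48.43
tcp_pos: [0.6138, -0.0798, 0.2577]
tool_rot: [0.73, 0.683, 0.0, 0.0]
force: [-0.9, 0.3, -5.2]
finger_gap: 0.708
gripper_force: 66.4
```

```bash
python3 - <<'E'
from h import *
plan(.5115,.2768,.22,-3.8);plan(.5115,.2768,.22,10.7)
E
```

```text
t 48.4 at [ 0.6138 -0.0798  0.2577] psi -3.8 q [-0.31  0.5   1.43  0.    1.21 -0.24] F [-0.9  0.3 -5.2] | spin 0.0 units [17.45 -6.29  1.88]
t 48.4 at [ 0.6138 -0.0798  0.2577] psi -3.8 q [-0.31  0.5   1.43  0.    1.21 -0.24] F [-0.9  0.3 -5.2] | spin -3.62 units [18.47 -1.72  1.88]
```

Block held. I'll carry it back over the plate.

Emit:
{"fn": "send_rows", "kwargs": {
  "commands": "0 0.3 -0.1 0 0;0 0.7 -0.25 0 0;0 1 -0.36 0 0;0 1 -0.36 0 0;0 1 -0.36 0 0;0 1 -0.36 0 0;0 1 -0.36 0 0;0 1 -0.36 0 0;0 1 -0.36 0 0;0 1 -0.36 0 0;0 1 -0.36 0 0;0 1 -0.36 0 0;0 1 -0.36 0 0;0 1 -0.36 0 0;0 1 -0.36 0 0;0 1 -0.36 0 0;0 1 -0.36 0 0;0 1 -0.36 0 0;0 0.45 -0.18 0 0;0 0 0 0 0"
}}

```text
t: 50.1
tcp_pos: [0.5092, 0.279, 0.2562]
tool_rot: [0.729, 0.685, -0.001, -0.001]
force: [0.4, -0.6, -5.7]
finger_gap: 0.705
gripper_force: 66.4
```

Emit:
{"fn": "send_rows", "kwargs": {
  "commands": "0 0 0 0 -0.9;0 0 0 0 -0.9;0 0 0 0 -0.9;0 0 0 0 -0.9;0 0 0 0 0;0 0 0 0 0"
}}

```text
t: 50.6
tcp_pos: [0.5114, 0.2758, 0.2568]
tool_rot: [0.64, 0.769, -0.001, -0.0]
force: [0.2, 0.1, -5.1]
finger_gap: 0.707
gripper_force: 66.4
```

```bash
python3 - <<'E'
from h import *
d=snap("wrist");brass(d,(.048,.008))
plan(.5115,.2768,.064,10.7)
E
```

```text
blob [445. 109.] area 228 bbox [429 100  33  18] {0.048: (np.float64(0.104), np.float64(0.082)), 0.008: (np.float64(0.116), np.float64(0.082))}
blob [432. 142.] area 488 bbox [425 114  21  58] {0.048: (np.float64(0.095), np.float64(0.055)), 0.008: (np.float64(0.106), np.float64(0.052))}
t 50.6 at [0.5115 0.2759 0.2569] psi 10.5 q [ 0.3   0.45  1.52 -0.    1.17  0.12] F [ 0.3 -0.5 -4.3] | spin -0.05 units [0.05 0.02 9.65]
```

Emit:
{"fn": "send_rows", "kwargs": {
  "commands": "0 0.05 0 0.4 0;0 0 0 0.8 0;0 0 0 1 0;0 0 0 1 0;0 0 0 1 0;0 0 0 1 0;0 0 0 1 0;0 0 0 1 0;0 0 0 0.8 0;0 0 0 0.6 0;0 0 0 0.4 0;0 0 0 0.3 0;0 0 0 0.15 0;0 0 0 0 0;0 0 0 0 0"
}}

```text
t: 51.9
tcp_pos: [0.512, 0.2778, 0.0689]
tool_rot: [0.639, 0.769, 0.001, 0.0]
force: [0.8, -0.5, -4.4]
finger_gap: 0.709
gripper_force: 66.4
```

Emit:
{"fn": "send_rows", "kwargs": {
  "commands": "0 0 0 0.1 0;0 0 0 0.1 0;0 0 0 0.1 0;0 0 0 0 0;0 0 0 0 0"
}}

```text
t: 52.32
tcp_pos: [0.5114, 0.2775, 0.0623]
tool_rot: [0.639, 0.769, -0.0, -0.0]
force: [-0.2, 0.1, -5.5]
finger_gap: 0.705
gripper_force: 66.4
```

Emit:
{"fn": "send_rows", "kwargs": {
  "commands": "0 0 0 0.1 0;0 0 0 0.1 0;0 0 0 0 0;0 0 0 0 0"
}}

```text
t: 52.65
tcp_pos: [0.5118, 0.2776, 0.0614]
tool_rot: [0.639, 0.769, 0.001, 0.0]
force: [-4.7, -1.5, 14.7]
finger_gap: 0.707
gripper_force: 70.5
```

Emit:
{"fn": "send_rows", "kwargs": {
  "commands": "85 0 0 0 0;85 0 0 0 0;85 0 0 0 0;85 0 0 0 0;85 0 0 -0.4 0;85 0 0 -0.8 0;85 0 0 -1 0;85 0 0 -1 0;85 0 0 -1 0;85 0 0 -1 0;85 0 0 -1 0;85 0 0 -1 0;85 0 0 -1 0;85 0 0 -1 0;85 0 0 -1 0;85 0 0 -1 0;85 0 0 -0.8 -0.5;85 0 0 0 -1;85 0 0 0 -1;85 0 0 0 -1"
}}

```text
t: 54.32
tcp_pos: [0.5115, 0.2775, 0.2992]
tool_rot: [0.539, 0.842, 0.0, 0.0]
force: [0.2, 0.0, 1.3]
finger_gap: 0.995
gripper_force: 0.0
```

Emit:
{"fn": "send_rows", "kwargs": {
  "commands": "85 0 0 0 -1;85 0 0 0 -1;85 0 0 0 -1;85 0 0 0 -1;85 0 0 0 -1;85 0 0 0 -1;85 0 0 0 -1;85 0 0 0 -1;85 0 0 0 -1;85 0 0 0 -1;85 0 0 0 -1;85 0 0 0 -1;85 0 0 0 -1;85 0 0 0 -1;85 0 0 0 -1;85 0 0 0 -0.4;85 0 0 0 0;85 0 0 0 0"
}}

```text
t: 55.82
tcp_pos: [0.5114, 0.2775, 0.2985]
tool_rot: [0.034, 0.999, -0.0, 0.0]
force: [-0.7, 0.4, -0.4]
finger_gap: 0.995
gripper_force: 0.0
```

```bash
python3 - <<'E'
from h import *
plan(.6134,.015,.28,86.6)
E
```

```text
t 55.8 at [0.5114 0.2775 0.2985] psi 86.2 q [ 0.31  0.41  1.47 -0.    1.26 -1.2 ] F [-0.7  0.4 -0.4] | spin -0.11 units [ -5.87 -12.8    0.93]
```

Emit:
{"fn": "send_rows", "kwargs": {
  "commands": "85 0 0 0 -0.11;85 -0.45 -0.98 0 0;85 -0.45 -0.98 0 0;85 -0.45 -0.98 0 0;85 -0.45 -0.98 0 0;85 -0.45 -0.98 0 0;85 -0.45 -0.98 0 0;85 -0.45 -0.98 0 0;85 -0.45 -0.98 0 0;85 -0.45 -0.98 0 0;85 -0.45 -0.98 0 0;85 -0.45 -0.98 0 0;85 -0.45 -0.98 0 0;85 -0.45 -0.98 0 0;85 0 0 0 0;85 0 0 0 0"
}}

```text
t: 57.15
tcp_pos: [0.6135, 0.0154, 0.2981]
tool_rot: [0.03, 1.0, 0.0, -0.0]
force: [0.3, -0.6, 0.7]
finger_gap: 0.999
gripper_force: 0.0
```

```bash
python3 - <<'E'
from h import *
plan(.6134,.015,.119,86.6)
d=snap("wrist");hsv=cv2.cvtColor(d["pixels"],cv2.COLOR_RGB2HSV)
u=proj(d,[(.6134,.015,.13),(.587,.0166,.13),(.64,.0134,.13)]).round();print(u)
# dark-brown handle pixels near
m=cv2.inRange(hsv,(3,110,30),(15,255,110));n,l,st,ce=cv2.connectedComponentsWithStats(m)
for i in range(1,n):
    if st[i,4]>400: print(ce[i].round(),st[i])
E
```

```text
t 57.1 at [0.6135 0.0154 0.2981] psi 86.5 q [-0.16  0.45  1.39  0.    1.3  -1.67] F [ 0.3 -0.6  0.7] | spin -0.02 units [ 0.   -0.02  8.96]
[[322. 214.]
 [322. 182.]
 [322. 245.]]
[471.  71.] [ 415    0   89  185 5063]
[83. 94.] [ 60  73  49  42 524]
[325. 223.] [ 282  188   83   60 1887]
[484. 253.] [453 236  52  35 456]
[111. 321.] [  48  304  112   50 1543]
[252. 321.] [215 307  72  35 720]
```

Emit:
{"fn": "send_rows", "kwargs": {
  "commands": "85 0 0 0.6 0;85 0 0 1 0;85 0 0 1 0;85 0 0 1 0;85 0 0 1 0;85 0 0 1 0;85 0 0 1 0;85 0 0 1 0;85 0 0 0.8 0;85 0 0 0.5 0;85 0 0 0 0;0 0 0 0 0;0 0 0 0 0;0 0 0 0 0;0 0 0 0 0;0 0 0 0 0;0 0 0 0 0;0 0 0 0 0;0 0 0 0 0;0 0 0 0 0"
}}

```text
t: 58.87
tcp_pos: [0.6138, 0.0159, 0.121]
tool_rot: [0.029, 1.0, -0.0, 0.001]
force: [-1.6, -0.9, 5.8]
finger_gap: 0.131
gripper_force: 58.6
```

Emit:
{"fn": "send_rows", "kwargs": {
  "commands": "0 0 0 0 0;0 0 0 -0.2 0;0 0 0 -0.4 0;0 0 0 -0.8 0;0 0 0 -1 0;0 0 0 -1 0;0 0 0 -1 0;0 0 0 -1 0;0 0 0 -1 0;0 0 0 -1 0;0 0 0 -1 0;0 0 0 -0.8 0;0 0 0 -0.3 0;0 0 0 0 0"
}}

```text
t: 60.03
tcp_pos: [0.6139, 0.0165, 0.3119]
tool_rot: [0.029, 1.0, -0.0, 0.002]
force: [0.1, 0.1, -2.2]
finger_gap: 0.126
gripper_force: 58.5
```

```bash
python3 - <<'E'
from h import *
plan(.5115,.2775,.30,86.5)
E
```

```text
t 60.0 at [0.6139 0.0165 0.3119] psi 86.7 q [-0.15  0.44  1.37  0.    1.32 -1.67] F [ 0.1  0.1 -2.2] | spin 0.04 units [ 5.91 12.71  0.58]
```

Emit:
{"fn": "send_rows", "kwargs": {
  "commands": "0 0.15 0.3 0 0;0 0.35 0.7 0 0;0 0.47 0.98 0 0;0 0.47 0.98 0 0;0 0.47 0.98 0 0;0 0.47 0.98 0 0;0 0.47 0.98 0 0;0 0.47 0.98 0 0;0 0.47 0.98 0 0;0 0.47 0.98 0 0;0 0.47 0.98 0 0;0 0.47 0.98 0 0;0 0.47 0.98 0 0;0 0.3 0.7 0 0;0 0.06 0.25 0 0;0 0 0 0 0;0 0 0 0 0"
}}

```text
t: 61.45
tcp_pos: [0.5072, 0.2776, 0.3094]
tool_rot: [0.029, 1.0, -0.001, -0.001]
force: [0.4, 0.4, -2.7]
finger_gap: 0.126
gripper_force: 58.6
```

```bash
python3 - <<'E'
from h import *
plan(.509,.2772,.16,86.5)
E
```

```text
t 61.5 at [0.5072 0.2776 0.3094] psi 86.7 q [ 0.31  0.39  1.46 -0.    1.29 -1.21] F [ 0.4  0.4 -2.7] | spin 0.05 units [-0.1  -0.    7.47]
```

Emit:
{"fn": "send_rows", "kwargs": {
  "commands": "0 -0.1 0 0.3 0;0 0 0 0.7 0;0 0 0 1 0;0 0 0 1 0;0 0 0 1 0;0 0 0 1 0;0 0 0 0.8 0;0 0 0 0.6 0;0 0 0 0.4 0;0 0 0 0.2 0;0 0 0 0 0;0 0 0 0 0"
}}

```text
t: 62.45
tcp_pos: [0.5105, 0.2772, 0.1706]
tool_rot: [0.03, 1.0, 0.0, 0.0]
force: [0.4, 0.3, -1.9]
finger_gap: 0.129
gripper_force: 58.6
```

Emit:
{"fn": "send_rows", "kwargs": {
  "commands": "0 0 0 0.1 0;0 0 0 0.1 0;0 0 0 0.1 0;0 0 0 0.05 0;0 0 0 0 0;0 0 0 0 0"
}}

```text
t: 62.95
tcp_pos: [0.5099, 0.2775, 0.1633]
tool_rot: [0.029, 1.0, -0.0, -0.0]
force: [0.1, 0.9, -2.0]
finger_gap: 0.124
gripper_force: 58.6
```

Emit:
{"fn": "send_rows", "kwargs": {
  "commands": "0 0 0 0.1 0;0 0 0 0.1 0;0 0 0 0.1 0;0 0 0 0 0;0 0 0 0 0"
}}

```text
t: 63.37
tcp_pos: [0.5102, 0.2771, 0.1588]
tool_rot: [0.029, 1.0, -0.0, 0.001]
force: [-2.5, -2.0, 7.9]
finger_gap: 0.129
gripper_force: 59.6
```

Emit:
{"fn": "send_rows", "kwargs": {
  "commands": "85 0 0 0 0;85 0 0 0 0;85 0 0 0 0;85 0 0 0 0;85 0 0 0 0;85 0 0 0 0;85 0 0 -0.3 0;85 0 0 -0.7 0;85 0 0 -1 0;85 0 0 -1 0;85 0 0 -1 0;85 0 0 -1 0;85 0 0 -1 0;85 0 0 -1 0;85 0 0 -1 0;85 0 0 -0.7 0;85 0 0 0 0"
}}

```text
t: 64.78
tcp_pos: [0.5116, 0.2781, 0.3354]
tool_rot: [0.029, 1.0, 0.001, 0.004]
force: [0.2, -0.7, 0.3]
finger_gap: 0.995
gripper_force: 0.0
```

```bash
python3 - <<'E'
from h import *
import pickle
d=snap("wrist");brass(d,(.048,.008));pickle.dump(d,open("v2.pkl","wb"))
plan(.42,-.03,.30,86.5)
E
```

```text
blob [406. 252.] area 105 bbox [401 241  10  22] {0.048: (np.float64(0.101), np.float64(0.078)), 0.008: (np.float64(0.118), np.float64(0.083))}
blob [394. 248.] area 57 bbox [387 244  15  10] {0.048: (np.float64(0.093), np.float64(0.065)), 0.008: (np.float64(0.11), np.float64(0.069))}
blob [371. 251.] area 59 bbox [359 248  24   7] {0.048: (np.float64(0.091), np.float64(0.039)), 0.008: (np.float64(0.107), np.float64(0.04))}
t 64.8 at [0.5107 0.2777 0.3333] psi 86.6 q [ 0.31  0.37  1.43 -0.    1.34 -1.21] F [ 0.4 -0.2 -0.4] | spin 0.04 units [  3.59 -15.64   1.62]
```

Emit:
{"fn": "send_rows", "kwargs": {
  "commands": "85 0.22 -0.98 0 0;85 0.22 -0.98 0 0;85 0.22 -0.98 0 0;85 0.22 -0.98 0 0;85 0.22 -0.98 0 0;85 0.22 -0.98 0 0;85 0.22 -0.98 0 0;85 0.22 -0.98 0 0;85 0.22 -0.98 0 0;85 0.22 -0.98 0 0;85 0.22 -0.98 0 0;85 0.22 -0.98 0 0;85 0.22 -0.98 0 0;85 0.22 -0.98 0 0;85 0.22 -0.98 0 0;85 0.22 -0.98 0 0;85 0 0 0 0"
}}

```text
t: 66.25
tcp_pos: [0.4199, -0.0336, 0.3301]
tool_rot: [0.031, 1.0, -0.0, -0.001]
force: [-0.1, 0.7, 0.6]
finger_gap: 0.995
gripper_force: 0.0
```

```bash
python3 - <<'E'
from h import *
import pickle
T=pickle.load(open("top.pkl","rb"));d=snap("top");s=snap("scene");S=pickle.load(open("sc.pkl","rb"))
def cop(d,x,y,ww,hh,lo=(3,100,70),hi=(12,255,255)):
    m=cv2.inRange(cv2.cvtColor(d["pixels"],cv2.COLOR_RGB2HSV)[y:y+hh,x:x+ww],lo,hi)
    m=cv2.morphologyEx(m,cv2.MORPH_OPEN,np.ones((3,3)))
    n,l,st,ce=cv2.connectedComponentsWithStats(m);i=1+st[1:,4].argmax();return ce[i].round(1)+[x,y],st[i]
for a in(T,d):print("pot top",cop(a,190,245,60,60))
for a in(S,s):print("pot scene",cop(a,225,155,60,55))
print("pot centre expected px",proj(d,[(.5118,.2776,.121)]))
# differences vs start
for n,A,B in(("top",T,d),("scene",S,s)):
    D=cv2.absdiff(A["pixels"],B["pixels"]).max(2)
    for nm,P in(("scraper",(.3925,-.3225,.03)),):
        u,v=proj(B,[P])[0].astype(int);print(n,nm,(u,v),"changed",(D[v-25:v+25,u-30:u+30]>40).sum())
brass(d,(.008,.048))
A,B=(cv2.cvtColor(q["pixels"],cv2.COLOR_RGB2GRAY)[190:345,165:275].astype(np.float32) for q in(T,d))
u,v=proj(d,[(.3925,-.3225,.03)])[0].astype(int)
t=cv2.cvtColor(T["pixels"],cv2.COLOR_RGB2GRAY)[v-12:v+12,u-28:u+28];g=cv2.cvtColor(d["pixels"],cv2.COLOR_RGB2GRAY)[v-30:v+30,u-45:u+45]
r=cv2.minMaxLoc(cv2.matchTemplate(g,t,5));print("scraper match",r[1],np.array(r[3])-[17,18])
E
```

```text
pot top (array([217.4, 276.9]), array([  8,  14,  38,  36, 924], dtype=int32))
pot top (array([215.1, 276.4]), array([  6,  13,  37,  37, 918], dtype=int32))
pot scene (array([256.6, 181.9]), array([  13,    7,   37,   42, 1308], dtype=int32))
pot scene (array([247. , 188.8]), array([ 14,  14,  18,  34, 317], dtype=int32))
pot centre expected px [[212.3385116  276.31581538]]
top scraper (np.int64(459), np.int64(320)) changed 531
scene scraper (np.int64(316), np.int64(421)) changed 539
scraper match 0.7700192332267761 [-1 -2]
```

```bash
python3 - <<'E'
from h import *
import pickle
for n,f in(("top","top.pkl"),("scene","sc.pkl")):
    A=pickle.load(open(f,"rb"));B=snap(n)
    u,v=proj(B,[(.3925,-.3225,.03)])[0].astype(int)
    for nm,c in(("sat",1),("hue",0),("val",2)):
        a,bb=(cv2.GaussianBlur(cv2.cvtColor(q["pixels"],cv2.COLOR_RGB2HSV)[...,c],(3,3),0) for q in(A,B))
        r=cv2.minMaxLoc(cv2.matchTemplate(bb[v-40:v+40,u-45:u+45],a[v-28:v+28,u-28:u+28],5));print(n,nm,round(r[1],2),np.array(r[3])-[17,12])
    a,bb=(cv2.cvtColor(q["pixels"],cv2.COLOR_RGB2GRAY)[v-40:v+40,u-40:u+40].mean() for q in(A,B));print("brightness",a,bb)
B=snap("top")
g=cv2.cvtColor(B["pixels"],cv2.COLOR_RGB2HSV)[v:v]
im=cv2.cvtColor(B["pixels"],cv2.COLOR_RGB2HSV)[308:340,430:490]
for r in im[::1]: print("".join("#" if p[1]<125 and p[2]>120 else "." if p[2]>120 else " " for p in r))
E
```

```text
top sat 0.39 [-2 -2]
top hue 0.44 [5 1]
top val 0.67 [-1 -1]
brightness 137.54890625 134.244375
scene sat 0.96 [ 2 -3]
scene hue 0.35 [ 2 -4]
scene val 0.88 [ 2 -3]
brightness 133.19890625 135.63859375
  ######################################################### 
   ######################################################## 
   ######################################################## 
    ####################################################### 
    ####################################################### 
    ####################################################### 
     #######################################################
       #####################################################
     # #####################################################
     # #####################################################
       #####################################################
       #####################################################
   #   #####################################################
####   #####################################################
####   #####################################
[... 353 characters left out ...]
#############################
#### #######################################################
###  #######################################################
###  #######################################################
### ########################################################
### ########################################################
### ########################################################
##  ########################################################
## #########################################################
## #########################################################
## #########################################################
## #########################################################
```

The scene-view match is 0.96 with a shift of about 3 px, so the scraper stands upright where I put it. Everything is in place, so I'll hand in.

```bash
python3 -c "
from station import sign_off
print(sign_off())"
```

```text
the job is handed in; nothing more can be done
None
```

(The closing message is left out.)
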